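# Scoop wood test cubes into the weighing pot

### The arm

A 6-joint arm with a two-finger parallel gripper is mounted at the origin on the work surface. World frame = base frame: x ahead of the robot, y to its left, z up, the work surface at z = 0. Lengths are in m, angles in rad, forces in N, time in s.
With the tool pointing down it reaches from about 0.225 to 0.875 m from the base axis. Payload 3.4 kg.
Tool frame: the origin (TCP) lies between the finger pads; the fingertips stand 25 mm ahead of it and the grasp point (between the pads) lies 6 mm ahead of it (manip.tips_ahead is the distance from the TCP to the fingertips, in m); z points along the fingers, x is the direction in which the jaws open and shut, and the axes are right-handed (so a half turn about z gives the same grasp; the last joint's range is limited). The gripper opens to 85 mm and grips with 20 to 120 N. Pads are 22 mm wide; open, the fingers measure 114 mm over their backs; the gripper's body (76 mm by 85 mm) begins 54 mm behind the grasp point. The pads swing forward as they close: fully open they stand 13 mm farther back than shut.
Start: joints at [1.048, 0.276, 1.505, -0, 1.361, -0.121], TCP at [0.225, 0.529, 0.256] pointing down, gripper open.
Joint ranges: [-2.89, 2.89], [-0.75, 2.08], [0.22, 2.7], [-1.18, 4.32], [0.11, 2.71], [-2.7, 2.7]. Speed limits (rad/s): [2.57, 2.57, 3.14, 3.14, 3.14, 3.14].

### API

Orientations are given as a unit quaternion [w, x, y, z].
In Python, from rig import manip gives the robot as it stands. The module is installed in compiled form; this text tells all that it offers.
- The arm moves only by the tool send_rows, never from a script. Its argument "plan" is a list of rows, each an object with "linear": the shift along the tool's x, y, z in m, a list of three; "delta_rot": the turn, a rotation vector about the tool's x, y, z in degrees, a list of three; "fingers": the finger opening in m, from 0 to 0.0854. A call has 1 to 12 rows; each row shifts and turns the pose as measured when the row begins, along the tool's axes as they then stand; what a row does not reach is not made up. A row lasts 1/12 s, in which the tool goes at most 41.7 mm and 7.16 degrees, less where a joint would pass 70% of its speed; a pose out of reach is approached as far as the arm can. A call with a gripper value outside its range is refused whole. The fingers move at their own pace and stop on an object; "force" is the grip in N (left out, the last holds). Time passes only in rows, so rows that do not move let the fingers close. It gives the time, the measured TCP pose, the force and the opening at its end, in the units of the state.
- manip.get_state(): the state, without advancing time (a new reading comes with each control period).
- manip.get_image(name): name is "side" or "top"; returns the picture (400x640x3 uint8, red, green, blue); there is no depth.
- manip.camera_info(name): a dict with "K" (3x3 intrinsics, pixels), "dist" ([k1, k2, p1, p2, k3] as OpenCV has them; the pictures are not rectified), "rvec" (rotation vector, rad) and "tvec" (3), from world to camera coordinates, as OpenCV has them. Camera axes: x right, y down, z forward; pixel columns grow to the right and rows downward; lengths in m; the calibration is good to about 2 mm. A picture is of the moment at which its call begins. camera_info takes no time and is no camera call.
- manip.sign_off(): hands the job in, once; it reports no verdict.
Trained networks look in the newest picture that a camera, given by its name, has taken for a name from the list of things; names that differ only in an ending like _2 or _b are one class to them, and where a whole thing is asked for, a point or a joint stands for the part that bears it (a point fixed in the world has none). Each returns a list of dicts, best first, with "p" (0 to 1); they miss things now and then, are a little off and sometimes report something else, mostly with a low value. They report only what shows in the picture. A call takes as long as a camera call.
- manip.find_in(thing, camera): "extent" ([left, top, right, bottom] in pixels, round what is visible of it).
- manip.masks_of(thing, camera): "pixels" (400x640 bool, what is visible of it) and "extent" ([left, top, right, bottom] in pixels, round what is visible of it).
The state is a dict: "clock": time; "qpos": joint angles; "qd": joint speeds; "effort": joint torques, N m; "position": TCP position; "ee_rot": TCP orientation; "contact_force": force on the tool from outside, world axes, zero at the start; "moment": the same for the moment, N m; "width": finger opening in m.
Only numpy, scipy, OpenCV 4.12 (cv2) and the standard library are available. Lean on these libraries where they do the work, as an engineer would, in place of code of your own. Each camera call takes 0.05 s, during which the arm holds its last target. There are 200 camera calls.

### The job

First lift the steel pot by its handle off its stand, stand it upright in the middle of the balance's steel pan and let go of it. Then, with the hand scoop, scoop at least three of the six wooden cubes out of the blue tray and tip them into the pot; never touch the cubes with the fingers, and leave no cube anywhere but in the pot or in the tray. Finally put the empty scoop back flat on its orange mat, the way up it was; keep the pot upright and do not disturb the other things on the bench.

Things in the scene. Friction and masses are not known exactly. Their poses are not given: they have to be found in the camera images.
- pot: Open round steel pot (evaporating dish), 140 mm across the rim, 60 mm high, base 100 mm across, wall 4 mm, inner floor 5 mm up, about 0.28 kg (varies). Origin: centre of its underside; z up. A black D-shaped side handle stands out along the pot's -x (towards the robot at the start, give or take 0.55 rad), see pot_handle.
- pot_handle (a point): Middle of the upright grip bar of the pot's handle, 106 mm from the pot's axis along its -x and 38 mm above its underside. The bar is 14 mm wide (along the pot's y), 8 mm thick and reaches from 14 to 58 mm above the underside; 28 mm free between bar and wall; it can be pinched across its width from above.
- stand: Fixed round steel trivet that carries the pot at the start, 124 mm across, top 50 mm above the bench. Origin: centre of its foot, on the bench.
- balance: Fixed electronic balance, white housing 230 mm (x) by 190 mm (y), 58 mm high, with a green display at its -x end. Origin: on the bench straight below the pan's centre (the housing reaches from 150 mm on its -x side to 80 mm on its +x side); z up.
- pan (a point): Centre of the top face of the balance's steel pan, 150 mm (x) by 160 mm (y), 75 mm above the bench. Axes as the balance's.
- tray: Fixed blue open tray holding the cubes, outside 208 mm (x) by 124 mm (y) by 38 mm high, walls and floor 4 mm, so inside 200 by 116 mm. Origin: centre of its underside on the bench. At the start all cubes lie in its +x half (far from the robot), none nearer than 15 mm to +x of the middle; the -x half is free for the scoop.
- scoop: Aluminium hand scoop, 0.16 kg, red handle (see scoop_grip). Pan 90 mm wide, 95 mm long (x -45 to +50 mm); floor, sides and back 3 mm thick, 28 mm high; open mouth towards +x: the floor thins to a 0.6 mm lip at x = +50, the sides slope down from x = +5 to +44. Origin: underside, 50 mm behind the lip; z up. It starts flat on the mat, mouth away from the robot (within 0.35 rad of world +x).
- scoop_grip (a point): Grip point on the axis of the scoop's handle, at (-60, 0, +85) mm in the scoop's frame. The handle is a straight bar, 18 mm wide (scoop's y), 12 mm thick, 100 mm long, from the back wall at (-43, 0, 22) mm up and back along (-0.259, 0, 0.966), so it leans 15 degrees from vertical; the grip point is 65 mm along it. Pinch it across its width, fingers pointing down along the bar.
- mat: Fixed orange plastic mat, the scoop's place, 220 mm (x) by 140 mm (y), 4 mm thick. Origin: centre of its underside on the bench.
- cube0: Brown hardwood test cube, 22 mm, edges bevelled 3 mm, 12 g. Origin: its centre. All six are alike; they slide off the polished scoop at a slope of about 14 to 21 degrees.
- cube1: Brown hardwood test cube, 22 mm, edges bevelled 3 mm, 12 g. Origin: its centre.
- cube2: Brown hardwood test cube, 22 mm, edges bevelled 3 mm, 12 g. Origin: its centre.
- cube3: Brown hardwood test cube, 22 mm, edges bevelled 3 mm, 12 g. Origin: its centre.
- cube4: Brown hardwood test cube, 22 mm, edges bevelled 3 mm, 12 g. Origin: its centre.
- cube5: Brown hardwood test cube, 22 mm, edges bevelled 3 mm, 12 g. Origin: its centre.
- beaker: Bystander: glass beaker, 72 mm across, 95 mm high. Origin: centre of its underside.
- jar: Bystander: amber jar with black cap, 60 mm across, 85 mm high. Origin: centre of its underside.
- block: Bystander: wooden block 60 by 80 by 45 mm. Origin: centre of its underside.
- weight: Bystander: brass calibration weight, 30 mm across, 38 mm high. Origin: centre of its underside.
- dish: Bystander: white ceramic dish, 60 mm across, 16 mm high. Origin: centre of its underside.
- caliper: Bystander: steel calliper lying flat, 130 mm long (its y), 12 mm high. Origin: centre of the beam's underside.

How it is judged:
On the way, in this order (a step that is already met when the one before it is completed fails the run):
1. the pot stands upright on the balance pan, let go (x of pot in the frame of pan between -0.035 and 0.035 m and y of pot in the frame of pan between -0.035 and 0.035 m and z of pot in the frame of pan between -0.006 and 0.006 m and angle between pot's own z axis and vertical below 0.1 rad and linear speed of pot below 0.02 m/s and contact force between the fingers and pot below 0.1 N), for 0.2 s.
2. at least one cube rides in the scoop, lifted clear of the tray (((x of cube0 in the frame of scoop between -0.045 and 0.055 m and y of cube0 in the frame of scoop between -0.045 and 0.045 m and z of cube0 in the frame of scoop between 0 and 0.05 m and height (world z) of cube0 above 0.08 m) or (x of cube1 in the frame of scoop between -0.045 and 0.055 m and y of cube1 in the frame of scoop between -0.045 and 0.045 m and z of cube1 in the frame of scoop between 0 and 0.05 m and height (world z) of cube1 above 0.08 m) or (x of cube2 in the frame of scoop between -0.045 and 0.055 m and y of cube2 in the frame of scoop between -0.045 and 0.045 m and z of cube2 in the frame of scoop between 0 and 0.05 m and height (world z) of cube2 above 0.08 m) or (x of cube3 in the frame of scoop between -0.045 and 0.055 m and y of cube3 in the frame of scoop between -0.045 and 0.045 m and z of cube3 in the frame of scoop between 0 and 0.05 m and height (world z) of cube3 above 0.08 m) or (x of cube4 in the frame of scoop between -0.045 and 0.055 m and y of cube4 in the frame of scoop between -0.045 and 0.045 m and z of cube4 in the frame of scoop between 0 and 0.05 m and height (world z) of cube4 above 0.08 m) or (x of cube5 in the frame of scoop between -0.045 and 0.055 m and y of cube5 in the frame of scoop between -0.045 and 0.045 m and z of cube5 in the frame of scoop between 0 and 0.05 m and height (world z) of cube5 above 0.08 m))), for 0.2 s.
At the end, for the whole second after the job is handed in: Pot upright, at rest and let go on the balance pan, centred within 35 mm along each side; at least three cubes in the pot, every other cube in the pot or the tray; scoop at rest, flat (0.12 rad) on the mat, its origin within 100 mm along and 65 mm across the mat's middle (all of step 1 and (((horizontal distance between cube0 and pot below 0.07 m and z of cube0 in the frame of pot between 0 and 0.056 m) and (horizontal distance between cube1 and pot below 0.07 m and z of cube1 in the frame of pot between 0 and 0.056 m) and (horizontal distance between cube2 and pot below 0.07 m and z of cube2 in the frame of pot between 0 and 0.056 m)) or ((horizontal distance between cube0 and pot below 0.07 m and z of cube0 in the frame of pot between 0 and 0.056 m) and (horizontal distance between cube1 and pot below 0.07 m and z of cube1 in the frame of pot between 0 and 0.056 m) and (horizontal distance between cube3 and pot below 0.07 m and z of cube3 in the frame of pot between 0 and 0.056 m)) or ((horizontal distance between cube0 and pot below 0.07 m and z of cube0 in the frame of pot between 0 and 0.056 m) and (horizontal distance between cube1 and pot below 0.07 m and z of cube1 in the frame of pot between 0 and 0.056 m) and (horizontal distance between cube4 and pot below 0.07 m and z of cube4 in the frame of pot between 0 and 0.056 m)) or ((horizontal distance between cube0 and pot below 0.07 m and z of cube0 in the frame of pot between 0 and 0.056 m) and (horizontal distance between cube1 and pot below 0.07 m and z of cube1 in the frame of pot between 0 and 0.056 m) and (horizontal distance between cube5 and pot below 0.07 m and z of cube5 in the frame of pot between 0 and 0.056 m)) or ((horizontal distance between cube0 and pot below 0.07 m and z of cube0 in the frame of pot between 0 and 0.056 m) and (horizontal distance between cube2 and pot below 0.07 m and z of cube2 in the frame of pot between 0 and 0.056 m) and (horizontal distance between cube3 and pot below 0.07 m and z of cube3 in the frame of pot between 0 and 0.056 m)) or ((horizontal distance between cube0 and pot below 0.07 m and z of cube0 in the frame of pot between 0 and 0.056 m) and (horizontal distance between cube2 and pot below 0.07 m and z of cube2 in the frame of pot between 0 and 0.056 m) and (horizontal distance between cube4 and pot below 0.07 m and z of cube4 in the frame of pot between 0 and 0.056 m)) or ((horizontal distance between cube0 and pot below 0.07 m and z of cube0 in the frame of pot between 0 and 0.056 m) and (horizontal distance between cube2 and pot below 0.07 m and z of cube2 in the frame of pot between 0 and 0.056 m) and (horizontal distance between cube5 and pot below 0.07 m and z of cube5 in the frame of pot between 0 and 0.056 m)) or ((horizontal distance between cube0 and pot below 0.07 m and z of cube0 in the frame of pot between 0 and 0.056 m) and (horizontal distance between cube3 and pot below 0.07 m and z of cube3 in the frame of pot between 0 and 0.056 m) and (horizontal distance between cube4 and pot below 0.07 m and z of cube4 in the frame of pot between 0 and 0.056 m)) or ((horizontal distance between cube0 and pot below 0.07 m and z of cube0 in the frame of pot between 0 and 0.056 m) and (horizontal distance between cube3 and pot below 0.07 m and z of cube3 in the frame of pot between 0 and 0.056 m) and (horizontal distance between cube5 and pot below 0.07 m and z of cube5 in the frame of pot between 0 and 0.056 m)) or ((horizontal distance between cube0 and pot below 0.07 m and z of cube0 in the frame of pot between 0 and 0.056 m) and (horizontal distance between cube4 and pot below 0.07 m and z of cube4 in the frame of pot between 0 and 0.056 m) and (horizontal distance between cube5 and pot below 0.07 m and z of cube5 in the frame of pot between 0 and 0.056 m)) or ((horizontal distance between cube1 and pot below 0.07 m and z of cube1 in the frame of pot between 0 and 0.056 m) and (horizontal distance between cube2 and pot below 0.07 m and z of cube2 in the frame of pot between 0 and 0.056 m) and (horizontal distance between cube3 and pot below 0.07 m and z of cube3 in the frame of pot between 0 and 0.056 m)) or ((horizontal distance between cube1 and pot below 0.07 m and z of cube1 in the frame of pot between 0 and 0.056 m) and (horizontal distance between cube2 and pot below 0.07 m and z of cube2 in the frame of pot between 0 and 0.056 m) and (horizontal distance between cube4 and pot below 0.07 m and z of cube4 in the frame of pot between 0 and 0.056 m)) or ((horizontal distance between cube1 and pot below 0.07 m and z of cube1 in the frame of pot between 0 and 0.056 m) and (horizontal distance between cube2 and pot below 0.07 m and z of cube2 in the frame of pot between 0 and 0.056 m) and (horizontal distance between cube5 and pot below 0.07 m and z of cube5 in the frame of pot between 0 and 0.056 m)) or ((horizontal distance between cube1 and pot below 0.07 m and z of cube1 in the frame of pot between 0 and 0.056 m) and (horizontal distance between cube3 and pot below 0.07 m and z of cube3 in the frame of pot between 0 and 0.056 m) and (horizontal distance between cube4 and pot below 0.07 m and z of cube4 in the frame of pot between 0 and 0.056 m)) or ((horizontal distance between cube1 and pot below 0.07 m and z of cube1 in the frame of pot between 0 and 0.056 m) and (horizontal distance between cube3 and pot below 0.07 m and z of cube3 in the frame of pot between 0 and 0.056 m) and (horizontal distance between cube5 and pot below 0.07 m and z of cube5 in the frame of pot between 0 and 0.056 m)) or ((horizontal distance between cube1 and pot below 0.07 m and z of cube1 in the frame of pot between 0 and 0.056 m) and (horizontal distance between cube4 and pot below 0.07 m and z of cube4 in the frame of pot between 0 and 0.056 m) and (horizontal distance between cube5 and pot below 0.07 m and z of cube5 in the frame of pot between 0 and 0.056 m)) or ((horizontal distance between cube2 and pot below 0.07 m and z of cube2 in the frame of pot between 0 and 0.056 m) and (horizontal distance between cube3 and pot below 0.07 m and z of cube3 in the frame of pot between 0 and 0.056 m) and (horizontal distance between cube4 and pot below 0.07 m and z of cube4 in the frame of pot between 0 and 0.056 m)) or ((horizontal distance between cube2 and pot below 0.07 m and z of cube2 in the frame of pot between 0 and 0.056 m) and (horizontal distance between cube3 and pot below 0.07 m and z of cube3 in the frame of pot between 0 and 0.056 m) and (horizontal distance between cube5 and pot below 0.07 m and z of cube5 in the frame of pot between 0 and 0.056 m)) or ((horizontal distance between cube2 and pot below 0.07 m and z of cube2 in the frame of pot between 0 and 0.056 m) and (horizontal distance between cube4 and pot below 0.07 m and z of cube4 in the frame of pot between 0 and 0.056 m) and (horizontal distance between cube5 and pot below 0.07 m and z of cube5 in the frame of pot between 0 and 0.056 m)) or ((horizontal distance between cube3 and pot below 0.07 m and z of cube3 in the frame of pot between 0 and 0.056 m) and (horizontal distance between cube4 and pot below 0.07 m and z of cube4 in the frame of pot between 0 and 0.056 m) and (horizontal distance between cube5 and pot below 0.07 m and z of cube5 in the frame of pot between 0 and 0.056 m))) and ((horizontal distance between cube0 and pot below 0.07 m and z of cube0 in the frame of pot between 0 and 0.056 m) or (x of cube0 in the frame of tray between -0.104 and 0.104 m and y of cube0 in the frame of tray between -0.062 and 0.062 m and z of cube0 in the frame of tray between 0 and 0.06 m)) and ((horizontal distance between cube1 and pot below 0.07 m and z of cube1 in the frame of pot between 0 and 0.056 m) or (x of cube1 in the frame of tray between -0.104 and 0.104 m and y of cube1 in the frame of tray between -0.062 and 0.062 m and z of cube1 in the frame of tray between 0 and 0.06 m)) and ((horizontal distance between cube2 and pot below 0.07 m and z of cube2 in the frame of pot between 0 and 0.056 m) or (x of cube2 in the frame of tray between -0.104 and 0.104 m and y of cube2 in the frame of tray between -0.062 and 0.062 m and z of cube2 in the frame of tray between 0 and 0.06 m)) and ((horizontal distance between cube3 and pot below 0.07 m and z of cube3 in the frame of pot between 0 and 0.056 m) or (x of cube3 in the frame of tray between -0.104 and 0.104 m and y of cube3 in the frame of tray between -0.062 and 0.062 m and z of cube3 in the frame of tray between 0 and 0.06 m)) and ((horizontal distance between cube4 and pot below 0.07 m and z of cube4 in the frame of pot between 0 and 0.056 m) or (x of cube4 in the frame of tray between -0.104 and 0.104 m and y of cube4 in the frame of tray between -0.062 and 0.062 m and z of cube4 in the frame of tray between 0 and 0.06 m)) and ((horizontal distance between cube5 and pot below 0.07 m and z of cube5 in the frame of pot between 0 and 0.056 m) or (x of cube5 in the frame of tray between -0.104 and 0.104 m and y of cube5 in the frame of tray between -0.062 and 0.062 m and z of cube5 in the frame of tray between 0 and 0.06 m)) and x of scoop in the frame of mat between -0.1 and 0.1 m and y of scoop in the frame of mat between -0.065 and 0.065 m and z of scoop in the frame of mat between 0 and 0.012 m and angle between scoop's own z axis and vertical below 0.12 rad and linear speed of scoop below 0.02 m/s); the robot touches nothing.
It fails at once if a finger touches a cube (contact force between the fingers and cube0 above 1 N or contact force between the fingers and cube1 above 1 N or contact force between the fingers and cube2 above 1 N or contact force between the fingers and cube3 above 1 N or contact force between the fingers and cube4 above 1 N or contact force between the fingers and cube5 above 1 N).
It fails at once if the pot is tipped by more than 30 degrees (angle between pot's own z axis and vertical above 0.52 rad).
It fails at once if another thing on the bench is moved by more than 30 mm or knocked over (distance of any of beaker, jar, block, weight, dish, caliper from where it was at the start of the episode above 0.03 m or angle between any of beaker, jar, block, weight, dish, caliper's own z axis and vertical above 0.5 rad).
It also fails if it takes over 72 s, if anything falls off the work surface, if the arm or the gripper's body presses on something with over 40 N, if the wrist force passes 120 N, or if a joint passes its speed limit or range.

## Working session

There is one attempt and no reset: what is moved stays moved. The work goes in short steps, Python scripts to look and compute and a tool call to move; the robot and the scene stay as the last step left them, time stands still between calls to the robot, and variables do not carry over. Pictures are saved under pics/ and viewed, about 8 in all and at most 12, crops included, and the job is handed in when it is done.

Besides the shell and the picture viewer there is one more tool, called after "Request:" in YAML: its name, and indented under it one key for each argument. send_rows: Moves the arm, as the interface text tells. Its arguments: {"type":"object","properties":{"plan":{"type":"array","items":{"type":"object","properties":{"linear":{"type":"array","items":{"type":"number"}},"delta_rot":{"type":"array","items":{"type":"number"}},"fingers":{"type":"number"}}}},"force":{"type":"number"}},"required":["plan"]}

```bash
mkdir -p pics; ls; python3 - <<'E'
from rig import manip
import cv2, numpy as np
print(manip.get_state())
for n in("top","side"):
    im=manip.get_image(n); cv2.imwrite(f"pics/{n}0.png",im[:,:,::-1])
    c=manip.camera_info(n); R=cv2.Rodrigues(np.array(c["rvec"],float))[0]
    print(n,c["K"],c["dist"],"campos",(-R.T@np.array(c["tvec"]).ravel()).round(3), R.round(2).tolist())
E
```

```text
pics
{'clock': 0.0, 'qpos': array([ 1.04799925e+00,  2.76610633e-01,  1.50617269e+00,  2.23646461e-05,
        1.36071619e+00, -1.20998335e-01]), 'qd': array([-0.00157484,  0.00043985, -0.00300936, -0.00024461, -0.00080897,
       -0.00046812]), 'effort': array([-1.36408216e-03, -4.16770434e+01, -2.45809078e+01, -4.38929574e-04,
        1.11592459e-02, -4.38931792e-06]), 'position': array([0.224611  , 0.52876686, 0.25541501]), 'ee_rot': array([ 4.16481939e-04,  8.33989662e-01,  5.51779245e-01, -8.57727309e-04]), 'contact_force': array([0.21705526, 0.38580678, 1.25590896]), 'moment': array([0.04728351, 0.01885094, 0.01460547]), 'width': 0.0853076335614205}
top [[482.19425702   0.         317.71611504]
 [  0.         482.19425702 201.35952403]
 [  0.           0.           1.        ]] [-0.06055675  0.          0.          0.          0.        ] campos [0.38  0.005 1.208] [[0.03, -1.0, -0.0], [-0.99, -0.02, -0.17], [0.17, 0.01, -0.99]]
side [[440.58682464   0.         322.51772432]
 [  0.         440.58682464 199.33168344]
 [  0.           0.           1.        ]] [-0.09989665  0.          0.          0.          0.        ] campos [ 0.134 -0.819  0.987] [[0.9, -0.43, 0.01], [-0.29, -0.63, -0.72], [0.31, 0.64, -0.7]]
```

View pics/top0.png

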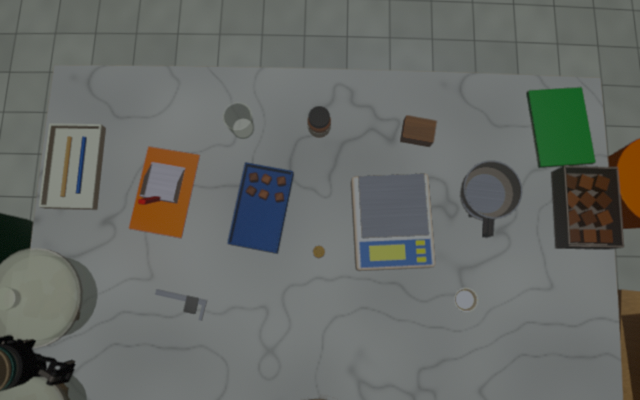

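View pics/side0.png

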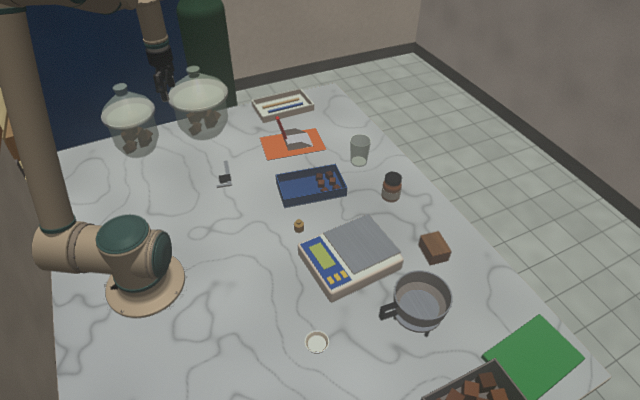

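```bash
cat > h.py <<'E'
from rig import manip
import cv2, numpy as np
from scipy.optimize import minimize
from scipy.spatial.transform import Rotation as Ro
C={n:{k:np.array(v,float) for k,v in manip.camera_info(n).items() if k in("K","dist","rvec","tvec")} for n in("top","side")}
def proj(P,n):
    c=C[n]; return cv2.projectPoints(np.asarray(P,float).reshape(-1,1,3),c["rvec"],c["tvec"],c["K"],c["dist"])[0].reshape(-1,2)
def back(uv,z,n):
    c=C[n]; R=cv2.Rodrigues(c["rvec"])[0]; o=-R.T@c["tvec"].ravel()
    q=cv2.undistortPoints(np.array(uv,float).reshape(-1,1,2),c["K"],c["dist"]).reshape(-1,2)
    d=np.c_[q,np.ones(len(q))]@R; return o+d*((z-o[2])/d[:,2])[:,None]
def box(x0,x1,y0,y1,z0,z1): return np.array([[x,y,z] for x in(x0,x1) for y in(y0,y1) for z in(z0,z1)])
def ring(r,z): a=np.linspace(0,2*np.pi,40,endpoint=False); return np.c_[r*np.cos(a),r*np.sin(a),0*a+z]
def bar():
    a=np.array([-.043,0,.022]); d=np.array([-.2588,0,.9659]); w=np.array([0,.009,0]); t=np.cross(d,[0,1,0])*.006
    return np.array([a+d*s+i*w+j*t for s in(0,.1) for i in(-1,1) for j in(-1,1)])
side=lambda y:np.array([[x,yy,z] for yy in(y,y*.93) for x,z in((-.045,0),(-.045,.028),(.005,.028),(.044,.003),(.05,0))])
M={"pot":[np.r_[ring(.05,0),ring(.07,.06)],box(-.11,-.102,-.007,.007,.014,.058),box(-.11,-.06,-.007,.007,.05,.058),box(-.11,-.055,-.007,.007,.014,.022)],
"balance":[box(-.15,.08,-.095,.095,0,.058),box(-.075,.075,-.08,.08,.058,.075)],
"tray":[box(-.104,.104,-.062,.062,0,.038)],
"mat":[box(-.11,.11,-.07,.07,0,.004)],
"scoop":[box(-.045,.05,-.045,.045,0,.002),side(.045),side(-.045),box(-.045,-.042,-.045,.045,0,.028),bar()]}
def masks(name,cams=("top","side")):
    o={}
    for n in cams:
        r=manip.masks_of(name,n)
        if r: o[n]=r[0]["pixels"]; print(name,n,round(r[0]["p"],2),np.round(r[0]["extent"]),o[n].sum())
    return o
def fit(name,z,x0,ms=None,cams=("top","side")):
    ms=ms or masks(name,cams); S=4
    def loss(p,each=False):
        L=[]
        T=lambda P:P@Ro.from_euler("z",p[2]).as_matrix().T+[p[0],p[1],z]
        for n,m in ms.items():
            im=np.zeros((400*S,640*S),np.uint8)
            for P in M[name]:
                q=(proj(T(P),n)+.5)*S
                cv2.fillConvexPoly(im,cv2.convexHull(q.round().astype(np.int32)),255)
            im=cv2.resize(im,(640,400),interpolation=cv2.INTER_AREA)/255.
            L.append(np.abs(im-m).sum()/m.sum())
        return L if each else sum(L)
    x0=np.array(x0,float); best=None
    for dy in (0,.25,-.25):
        s=np.array([x0+[0,0,dy],x0+[.02,0,dy],x0+[0,.02,dy],x0+[0,0,dy+.2]])
        r=minimize(loss,s[0],method="Nelder-Mead",options=dict(initial_simplex=s,xatol=2e-4,fatol=1e-4,maxiter=150))
        if best is None or r.fun<best.fun: best=r
    print(name,best.x.round(4),np.round(loss(best.x,True),3)); return best.x
E
python3 - <<'E'
from h import *
manip.get_image("top");manip.get_image("side")
g={"pot":(490,190,.1,.05),"balance":(392,205,.075,0),"tray":(262,207,.03,0),"mat":(165,190,.004,0),"scoop":(162,183,.01,.004)}
for k,(u,v,zz,z) in g.items():
    p=back([[u,v]],zz,"top")[0]; fit(k,z,[p[0],p[1],0])
for r in manip.masks_of("cube0","top")[:12]:
    e=np.argwhere(r["pixels"]).mean(0)[::-1]; print(round(r["p"],2),e.round(1),back([e],.02,"top")[0].round(3))
for k,h in dict(beaker=.09,jar=.08,block=.045,weight=.03,dish=.01,caliper=.01).items():
    r=manip.find_in(k,"top")
    if r: e=r[0]["extent"]; print(k,back([[(e[0]+e[2])/2,(e[1]+e[3])/2]],h,"top")[0].round(3))
E
```

```text
pot top 0.72 [456. 163. 521. 238.] 3043
pot side 0.55 [381. 266. 450. 328.] 2843
pot [ 0.6071 -0.3944 -0.0588] [0.088 0.077]
balance top 0.88 [349. 175. 438. 272.] 7663
balance side 0.67 [398. 314. 437. 336.] 250
balance [  0.7949   2.5317 -31.9073] [1. 1.]
tray top 0.83 [227. 166. 294. 255.] 3923
tray side 0.91 [278. 167. 344. 207.] 1973
tray [ 0.5642  0.1563 -0.1631] [0.147 0.168]
mat top 0.6 [127. 148. 198. 238.] 3147
mat side 0.71 [259. 128. 326. 164.] 1016
mat [ 0.6037  0.4089 -0.15  ] [0.491 0.468]
scoop top 0.62 [136. 161. 186. 205.] 1531
scoop side 0.93 [279. 120. 311. 152.] 472
scoop [ 0.624   0.4112 -0.1299] [0.054 0.181]
0.54 [250.8 190.5] [0.606 0.183 0.02 ]
0.48 [278.8 197.2] [0.591 0.112 0.02 ]
0.45 [265.6 179.4] [0.636 0.147 0.02 ]
beaker [0.768 0.213 0.09 ]
jar [0.762 0.018 0.08 ]
block [ 0.765 -0.239  0.045]
weight [0.605 0.18  0.03 ]
dish [ 0.347 -0.357  0.01 ]
caliper [0.317 0.341 0.01 ]
```

```bash
python3 - <<'E'
from h import *
im=manip.get_image("top"); sd=manip.get_image("side")
P=fit("balance",0,[.53,-.16,0],cams=("top",))
def hsvfit(name,lo,hi,x0,near):
    ms={}
    for n,i in(("top",im),("side",sd)):
        h=cv2.inRange(cv2.cvtColor(i,cv2.COLOR_RGB2HSV),lo,hi)
        k,l,s,c=cv2.connectedComponentsWithStats(h)
        u,v=proj([near],n)[0]; j=min([a for a in range(1,k) if s[a,4]>300],key=lambda a:np.hypot(c[a][0]-u,c[a][1]-v))
        hull=cv2.convexHull(np.argwhere(l==j)[:,::-1].astype(np.int32)); m=np.zeros((400,640),np.uint8); cv2.fillConvexPoly(m,hull,1); ms[n]=m>0
    return fit(name,0,x0,ms)
t=hsvfit("tray",(100,100,30),(130,255,255),[.564,.156,-.16],[.564,.156,.02])
m=hsvfit("mat",(5,150,80),(20,255,255),[.6,.41,-.15],[.6,.41,0])
# brown cubes
h=cv2.inRange(cv2.cvtColor(im,cv2.COLOR_RGB2HSV),(0,60,40),(20,255,200))
k,l,s,c=cv2.connectedComponentsWithStats(h)
for a in range(1,k):
    if 240<c[a][0]<295 and 165<c[a][1]<205 and s[a,4]>10:
        w=back([c[a]],.02,"top")[0]; d=(w[:2]-t[:2]); R=Ro.from_euler("z",-t[2]).as_matrix()[:2,:2]; print(s[a,4],w.round(3),(R@d).round(3))
# overlay
for n,i in(("top",im),("side",sd)):
    o=cv2.resize(i[:,:,::-1],None,fx=2,fy=2,interpolation=cv2.INTER_CUBIC)
    for name,(x,y,a,z) in {"pot":(.6071,-.3944,-.0588,.05),"scoop":(.624,.4112,-.1299,.004),"balance":(*P,0),"tray":(*t,0),"mat":(*m,0)}.items():
        for Q in M[name]:
            q=(proj(Q@Ro.from_euler("z",a).as_matrix().T+[x,y,z],n)+.5)*2
            cv2.polylines(o,[cv2.convexHull(q.astype(np.int32))],True,(0,255,0),1)
    y0,x0=(250,200) if n=="top" else (190,480)
    cv2.imwrite(f"pics/ov_{n}.png",o[y0:y0+(330 if n=="top" else 500),x0:x0+(900 if n=="top" else 450)][:, :800 if n=="side" else 860])
E
python3 -c "
import cv2;a=cv2.imread('pics/ov_top.png');cv2.imwrite('pics/ov_top2.png',a[:,50:850])"
```

```text
balance top 0.59 [351. 177. 437. 269.] 7526
balance [ 0.5686 -0.1653  0.0633] [0.027]
tray [ 0.5646  0.1583 -0.1773] [0.048 2.042]
mat [ 0.6034  0.4099 -0.1556] [0.037 0.07 ]
49 [0.642 0.179 0.02 ] [0.072 0.034]
59 [0.637 0.146 0.02 ] [0.074 0.001]
51 [0.634 0.108 0.02 ] [ 0.077 -0.037]
50 [0.607 0.184 0.02 ] [0.037 0.032]
58 [0.598 0.152 0.02 ] [ 0.034 -0.001]
51 [0.592 0.112 0.02 ] [ 0.036 -0.041]
```

View pics/ov_top2.png

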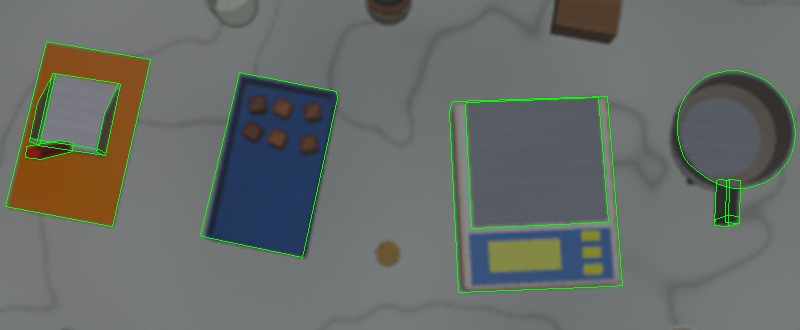

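View pics/ov_side.png

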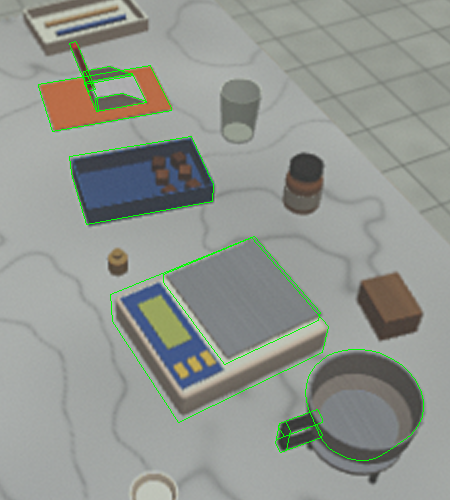

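The overlays fit well. In the top view the pot rim is at about (736,128) in the crop with its handle below it, and the balance, tray, mat and scoop outlines all coincide. The six cubes lie in the far half of the tray. Next is the pot.

```bash
cat > pl.py <<'E'
import numpy as np, sys
from rig import manip
from scipy.spatial.transform import Rotation as Ro
def cur():
    s=manip.get_state(); q=s["ee_rot"]; return np.array(s["position"]),Ro.from_quat([q[1],q[2],q[3],q[0]]),s
def down(yaw,pitch=0):
    """tool x horizontal at angle yaw(deg); tool z down, leaned forward (toward yaw-90) by pitch deg"""
    x=np.array([np.cos(np.radians(yaw)),np.sin(np.radians(yaw)),0]); h=np.array([x[1],-x[0],0])
    p=np.radians(pitch); z=h*np.sin(p)-np.array([0,0,1])*np.cos(p)
    return Ro.from_matrix(np.c_[x,np.cross(z,x),z])
def show(tp,tR):
    p,R,s=cur(); d=np.array(tp)-p; rv=(R.inv()*tR).as_rotvec(degrees=True)
    print("clock",round(s["clock"],2),"pos",p.round(4),"F",np.round(s["contact_force"],1),"w",round(s["width"],4),"q",np.round(s["qpos"],2))
    print("rot(tool,deg)",rv.round(2),"| lin in present tool mm",(R.inv().apply(d)*1e3).round(1),"| lin in target tool mm",(tR.inv().apply(d)*1e3).round(1),"dist",round(np.linalg.norm(d)*1e3))
E
python3 -c "
from pl import *
show([.5013,-.3882,.19],down(93.4))"
```

```text
clock 1.2 pos [0.2249 0.5292 0.2563] F [-0.8 -1.8 -0.3] w 0.0855 q [ 1.05  0.28  1.5   0.    1.36 -0.12]
rot(tool,deg) [  0.    -0.   -26.42] | lin in present tool mm [-736.2  613.2   66.3] | lin in target tool mm [-932.2  221.5   66.3] dist 960
```

Request:
send_rows:
  force: 110
  plan:
    - {"delta_rot": [0, 0, -6.6]}
    - {"delta_rot": [0, 0, -6.6]}
    - {"delta_rot": [0, 0, -6.6]}
    - {"delta_rot": [0, 0, -6.6]}
    - {"linear": [-0.039, 0.009, 0.002]}
    - {"linear": [-0.039, 0.009, 0.002]}
    - {"linear": [-0.039, 0.009, 0.002]}
    - {"linear": [-0.039, 0.009, 0.002]}
    - {"linear": [-0.039, 0.009, 0.002]}
    - {"linear": [-0.039, 0.009, 0.002]}
    - {"linear": [-0.039, 0.009, 0.002]}
    - {"linear": [-0.039, 0.009, 0.002]}

```text
$.plan[0]: bad value
```

```bash
python3 -c "
from pl import *
show([.5013,-.3882,.19],down(93.4))"
```

```text
clock 1.2 pos [0.2249 0.5292 0.2563] F [-0.8 -1.8 -0.3] w 0.0855 q [ 1.05  0.28  1.5   0.    1.36 -0.12]
rot(tool,deg) [  0.    -0.   -26.42] | lin in present tool mm [-736.2  613.2   66.3] | lin in target tool mm [-932.2  221.5   66.3] dist 960
```

All fields needed.

Request:
send_rows:
  force: 110
  plan:
    - {"linear": [0, 0, 0], "delta_rot": [0, 0, -6.6], "fingers": 0.085}
    - {"linear": [0, 0, 0], "delta_rot": [0, 0, -6.6], "fingers": 0.085}
    - {"linear": [0, 0, 0], "delta_rot": [0, 0, -6.6], "fingers": 0.085}
    - {"linear": [0, 0, 0], "delta_rot": [0, 0, -6.6], "fingers": 0.085}
    - {"linear": [-0.039, 0.009, 0.002], "delta_rot": [0, 0, 0], "fingers": 0.085}
    - {"linear": [-0.039, 0.009, 0.002], "delta_rot": [0, 0, 0], "fingers": 0.085}
    - {"linear": [-0.039, 0.009, 0.002], "delta_rot": [0, 0, 0], "fingers": 0.085}
    - {"linear": [-0.039, 0.009, 0.002], "delta_rot": [0, 0, 0], "fingers": 0.085}
    - {"linear": [-0.039, 0.009, 0.002], "delta_rot": [0, 0, 0], "fingers": 0.085}
    - {"linear": [-0.039, 0.009, 0.002], "delta_rot": [0, 0, 0], "fingers": 0.085}
    - {"linear": [-0.039, 0.009, 0.002], "delta_rot": [0, 0, 0], "fingers": 0.085}
    - {"linear": [-0.039, 0.009, 0.002], "delta_rot": [0, 0, 0], "fingers": 0.085}

```text
clock: 2.2
position: [0.3251, 0.2222, 0.2378]
ee_rot: [-0.001, 0.671, 0.741, 0.004]
contact_force: [1.4, -0.6, 0.2]
width: 0.0846
```

```bash
python3 -c "
from pl import *
show([.5013,-.3882,.19],down(93.4))"
```

```text
clock 2.2 pos [0.3251 0.2222 0.2378] F [ 1.4 -0.6  0.2] w 0.0846 q [ 0.42  0.01  1.88  0.01  1.25 -1.25]
rot(tool,deg) [ 0.28 -0.43  2.24] | lin in present tool mm [-625.1  115.1   43.7] | lin in target tool mm [-619.8  139.7   47.8] dist 637
```

Request:
send_rows:
  plan:
    - {"linear": [-0.04, 0.008, 0.003], "delta_rot": [0, 0, 0.2], "fingers": 0.085}
    - {"linear": [-0.04, 0.008, 0.003], "delta_rot": [0, 0, 0.2], "fingers": 0.085}
    - {"linear": [-0.04, 0.008, 0.003], "delta_rot": [0, 0, 0.2], "fingers": 0.085}
    - {"linear": [-0.04, 0.008, 0.003], "delta_rot": [0, 0, 0.2], "fingers": 0.085}
    - {"linear": [-0.04, 0.008, 0.003], "delta_rot": [0, 0, 0.2], "fingers": 0.085}
    - {"linear": [-0.04, 0.008, 0.003], "delta_rot": [0, 0, 0.2], "fingers": 0.085}
    - {"linear": [-0.04, 0.008, 0.003], "delta_rot": [0, 0, 0.2], "fingers": 0.085}
    - {"linear": [-0.04, 0.008, 0.003], "delta_rot": [0, 0, 0.2], "fingers": 0.085}
    - {"linear": [-0.04, 0.008, 0.003], "delta_rot": [0, 0, 0.2], "fingers": 0.085}
    - {"linear": [-0.04, 0.008, 0.003], "delta_rot": [0, 0, 0.2], "fingers": 0.085}
    - {"linear": [-0.04, 0.008, 0.003], "delta_rot": [0, 0, 0.2], "fingers": 0.085}
    - {"linear": [-0.04, 0.008, 0.003], "delta_rot": [0, 0, 0.2], "fingers": 0.085}

```text
clock: 3.2
position: [0.457, -0.2593, 0.2031]
ee_rot: [0.004, 0.689, 0.725, 0.01]
contact_force: [0.8, -0.1, 0.1]
width: 0.0852
```

```bash
python3 -c "
from pl import *
show([.5013,-.3882,.19],down(93.4))"
```

```text
clock 3.2 pos [ 0.457  -0.2593  0.2031] F [ 0.8 -0.1  0.1] w 0.0852 q [-0.66  0.23  1.7   0.02  1.19 -2.29]
rot(tool,deg) [ 1.15 -0.38 -0.46] | lin in present tool mm [-131.1   37.4   13. ] | lin in target tool mm [-131.3   36.6   13.1] dist 137
```

Request:
send_rows:
  plan:
    - {"linear": [-0.033, 0.009, 0.003], "delta_rot": [0.4, -0.1, -0.1], "fingers": 0.06}
    - {"linear": [-0.033, 0.009, 0.003], "delta_rot": [0.4, -0.1, -0.1], "fingers": 0.06}
    - {"linear": [-0.033, 0.009, 0.003], "delta_rot": [0.4, -0.1, -0.1], "fingers": 0.06}
    - {"linear": [-0.033, 0.009, 0.003], "delta_rot": [0, -0.1, -0.1], "fingers": 0.06}
    - {"linear": [0, 0, 0], "delta_rot": [0, 0, 0], "fingers": 0.06}

```text
clock: 3.62
position: [0.502, -0.4056, 0.1888]
ee_rot: [0.002, 0.689, 0.725, -0.002]
contact_force: [0.3, 0.4, 0.4]
width: 0.0599
```

```bash
python3 - <<'E'
from pl import *
from h import *
im=manip.get_image("top");sd=manip.get_image("side")
fit("pot",.05,[.6071,-.3944,-.0588])
show([.5013,-.3882,.096],down(93.4))
cv2.imwrite("pics/a.png",np.hstack([cv2.resize(sd[200:360,330:490,::-1],(400,400)),cv2.resize(im[140:260,420:540,::-1],(400,400))]))
E
```

```text
pot top 0.57 [458. 162. 521. 239.] 3134
pot side 0.77 [380. 266. 448. 326.] 2130
pot [ 0.6077 -0.3962 -0.0953] [0.109 0.422]
clock 3.82 pos [ 0.4998 -0.3977  0.19  ] F [ 0.2 -0.6  0.9] w 0.0599 q [-0.78  0.41  1.46 -0.    1.27 -2.4 ]
rot(tool,deg) [-0.11 -0.02 -0.31] | lin in present tool mm [ 9.4  2.2 94. ] | lin in target tool mm [ 9.4  2.1 94. ] dist 94
```

View pics/a.png

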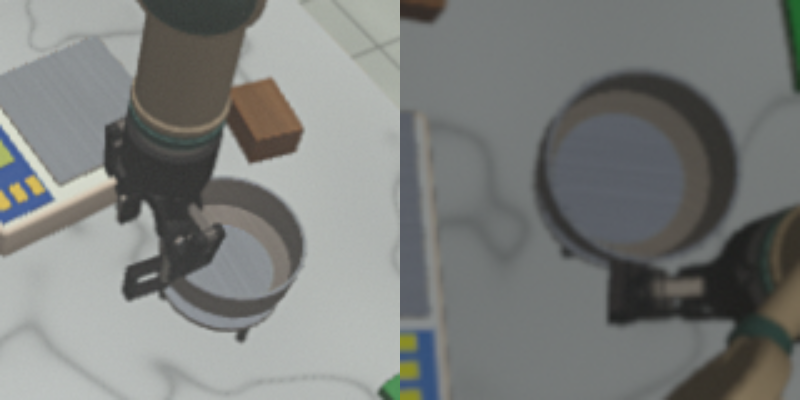

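The open gripper hangs just above the handle (crop left ~(145,275)); I keep the first fit, since the arm now hides part of the pot.

Request:
send_rows:
  force: 110
  plan:
    - {"linear": [0.005, 0.001, 0.02], "delta_rot": [0, 0, 0], "fingers": 0.06}
    - {"linear": [0.004, 0.001, 0.025], "delta_rot": [0, 0, 0], "fingers": 0.06}
    - {"linear": [0, 0, 0.025], "delta_rot": [0, 0, 0], "fingers": 0.06}
    - {"linear": [0, 0, 0.018], "delta_rot": [0, 0, 0], "fingers": 0.06}
    - {"linear": [0, 0, 0.006], "delta_rot": [0, 0, 0], "fingers": 0.06}
    - {"linear": [0, 0, 0], "delta_rot": [0, 0, 0], "fingers": 0.02}
    - {"linear": [0, 0, 0], "delta_rot": [0, 0, 0], "fingers": 0}
    - {"linear": [0, 0, 0], "delta_rot": [0, 0, 0], "fingers": 0}
    - {"linear": [0, 0, 0], "delta_rot": [0, 0, 0], "fingers": 0}
    - {"linear": [0, 0, 0], "delta_rot": [0, 0, 0], "fingers": 0}

```text
clock: 4.65
position: [0.5023, -0.3789, 0.1038]
ee_rot: [0.005, 0.684, 0.729, 0.0]
contact_force: [0.2, 3.7, -2.8]
width: 0.012
```

```bash
python3 -c "
from pl import *
show([.5013,-.3882,.096],down(93.4))"
```

```text
clock 4.65 pos [ 0.5023 -0.3789  0.1038] F [ 0.2  3.7 -2.8] w 0.012 q [-0.76  0.47  1.61  0.    1.06 -2.39]
rot(tool,deg) [0.38 0.4  0.21] | lin in present tool mm [-9.1 -1.6  7.8] | lin in target tool mm [-9.2 -1.5  7.8] dist 12
```

Request:
send_rows:
  plan:
    - {"linear": [0, 0, 0], "delta_rot": [0, 0, 0], "fingers": 0}
    - {"linear": [0, 0, -0.006], "delta_rot": [0, 0, 0], "fingers": 0}
    - {"linear": [0, 0, -0.012], "delta_rot": [0, 0, 0], "fingers": 0}
    - {"linear": [0, 0, -0.016], "delta_rot": [0, 0, 0], "fingers": 0}
    - {"linear": [0, 0, -0.016], "delta_rot": [0, 0, 0], "fingers": 0}
    - {"linear": [0, 0, -0.016], "delta_rot": [0, 0, 0], "fingers": 0}
    - {"linear": [0, 0, -0.012], "delta_rot": [0, 0, 0], "fingers": 0}
    - {"linear": [0, 0, 0], "delta_rot": [0, 0, 0], "fingers": 0}

```text
clock: 5.32
position: [0.498, -0.3765, 0.1839]
ee_rot: [-0.002, 0.684, 0.729, -0.001]
contact_force: [0.9, -1.0, -3.0]
width: 0.012
```

```bash
python3 - <<'E'
from pl import *
from h import *
im=manip.get_image("top");sd=manip.get_image("side")
show([.4628,-.159,.19],down(93.4))
cv2.imwrite("pics/b.png",np.hstack([cv2.resize(sd[200:360,330:490,::-1],(400,400)),cv2.resize(im[140:260,420:540,::-1],(400,400))]))
E
```

```text
clock 5.42 pos [ 0.497  -0.3756  0.1815] F [ 0.7 -0.  -4.4] w 0.012 q [-0.76  0.4   1.51 -0.    1.24 -2.39]
rot(tool,deg) [-0.36 -0.21  0.22] | lin in present tool mm [218.4 -20.5  -7.5] | lin in target tool mm [218.3 -21.3  -8.5] dist 219
```

View pics/b.png

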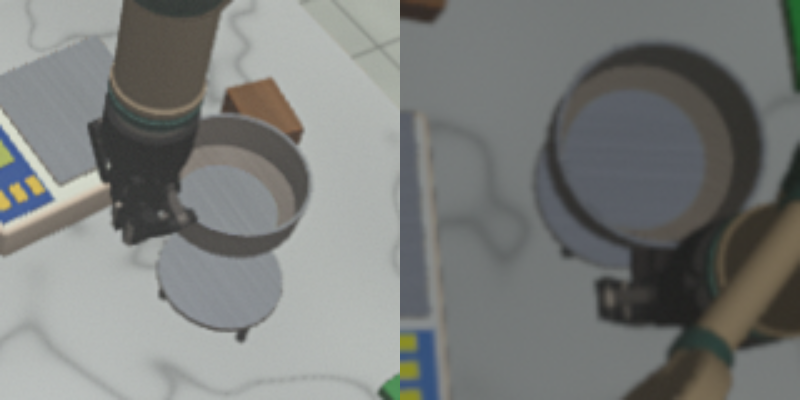

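```bash
python3 - <<'E'
from h import *
print(back([[497.4,183.5]],.19,"top"))
M["pot"]=M["pot"][:1]
p=fit("pot",.13,[.606,-.394,0],cams=("top",))
E
```

```text
[[ 0.60290224 -0.3761232   0.19      ]]
pot top 0.85 [461. 152. 530. 226.] 3451
pot [ 0.6056 -0.3753 -0.3792] [0.12]
```

Request:
send_rows:
  plan:
    - {"linear": [0.01, -0.001, 0], "delta_rot": [0, 0, 0], "fingers": 0}
    - {"linear": [0.02, -0.002, 0], "delta_rot": [0, 0, 0], "fingers": 0}
    - {"linear": [0.025, -0.003, 0], "delta_rot": [0, 0, 0], "fingers": 0}
    - {"linear": [0.03, -0.003, 0], "delta_rot": [0, 0, 0], "fingers": 0}
    - {"linear": [0.03, -0.003, 0], "delta_rot": [0, 0, 0], "fingers": 0}
    - {"linear": [0.03, -0.003, 0], "delta_rot": [0, 0, 0], "fingers": 0}
    - {"linear": [0.03, -0.003, 0], "delta_rot": [0, 0, 0], "fingers": 0}
    - {"linear": [0.02, -0.003, 0], "delta_rot": [0, 0, 0], "fingers": 0}
    - {"linear": [0.015, -0.002, 0], "delta_rot": [0, 0, 0], "fingers": 0}
    - {"linear": [0, 0, 0], "delta_rot": [0, 0, 0], "fingers": 0}

```text
clock: 6.3
position: [0.4479, -0.1489, 0.1697]
ee_rot: [-0.02, 0.686, 0.727, -0.002]
contact_force: [-1.2, 0.3, -3.7]
width: 0.0121
```

```bash
python3 - <<'E'
from pl import *
from h import *
im=manip.get_image("top")
M["pot"]=M["pot"][:1]
fit("pot",.13,[.57,-.165,0],cams=("top",))
p,R,s=cur(); tR=down(93.4)
pc=p+R.apply([0,.106,0]); print("pot est",pc)
show(p+np.r_[(np.array([.5686,-.1653])-pc[:2]),.131-p[2]],tR)
E
```

```text
pot top 0.65 [360. 174. 424. 237.] 1921
pot [ 0.5523 -0.1447  0.1813] [0.735]
pot est [ 0.55522937 -0.14577454  0.16701379]
clock 6.4 pos [ 0.4495 -0.1519  0.17  ] F [ 0.2 -0.4 -2.9] w 0.012 q [-0.48  0.21  1.83  0.01  1.14 -2.11]
rot(tool,deg) [-1.61 -1.27 -0.09] | lin in present tool mm [-21.1  13.3  38.2] | lin in target tool mm [-20.3  12.2  39. ] dist 46
```

Request:
send_rows:
  plan:
    - {"linear": [-0.01, 0.006, 0], "delta_rot": [-0.8, -0.6, 0], "fingers": 0}
    - {"linear": [-0.008, 0.005, 0], "delta_rot": [-0.8, -0.6, 0], "fingers": 0}
    - {"linear": [-0.002, 0.002, 0.008], "delta_rot": [0, 0, 0], "fingers": 0}
    - {"linear": [0, 0, 0.01], "delta_rot": [0, 0, 0], "fingers": 0}
    - {"linear": [0, 0, 0.008], "delta_rot": [0, 0, 0], "fingers": 0}
    - {"linear": [0, 0, 0], "delta_rot": [0, 0, 0], "fingers": 0}

```text
clock: 6.9
position: [0.4677, -0.1791, 0.1407]
ee_rot: [0.004, 0.688, 0.726, 0.0]
contact_force: [0.2, 0.9, -3.8]
width: 0.012
```

```bash
python3 - <<'E'
from pl import *
p,R,s=cur(); tR=down(93.4)
pc=p+R.apply([0,.106,0]); print("pot est",pc)
show(p+np.r_[(np.array([.5686,-.1653])-pc[:2]),.129-p[2]],tR)
E
```

```text
pot est [ 0.57357799 -0.17348288  0.1413494 ]
clock 6.9 pos [ 0.4677 -0.1791  0.1407] F [ 0.2  0.9 -3.8] w 0.012 q [-0.5   0.26  1.84 -0.    1.03 -2.13]
rot(tool,deg) [ 0.33  0.29 -0.37] | lin in present tool mm [ 8.5 -4.6 11.7] | lin in target tool mm [ 8.5 -4.5 11.7] dist 15
```

Request:
send_rows:
  plan:
    - {"linear": [0.006, -0.004, 0.003], "delta_rot": [0, 0, 0], "fingers": 0}
    - {"linear": [0.002, 0, 0.004], "delta_rot": [0, 0, 0], "fingers": 0}
    - {"linear": [0, 0, 0.003], "delta_rot": [0, 0, 0], "fingers": 0}
    - {"linear": [0, 0, 0.002], "delta_rot": [0, 0, 0], "fingers": 0}

```text
clock: 7.23
position: [0.4629, -0.172, 0.127]
ee_rot: [0.003, 0.689, 0.725, 0.0]
contact_force: [-3.0, -1.5, 3.0]
width: 0.012
```

```bash
python3 - <<'E'
from pl import *
p,R,s=cur(); tR=down(93.4)
pc=p+R.apply([0,.106,0]); print("pot est",pc)
show(p+np.r_[(np.array([.5686,-.1653])-pc[:2]),.129-p[2]],tR)
E
```

```text
pot est [ 0.56874334 -0.16659101  0.12749116]
clock 7.23 pos [ 0.4629 -0.172   0.127 ] F [-3.  -1.5  3. ] w 0.012 q [-0.5   0.26  1.88 -0.    0.99 -2.12]
rot(tool,deg) [ 0.26  0.26 -0.49] | lin in present tool mm [ 1.3 -0.1 -2. ] | lin in target tool mm [ 1.3 -0.1 -2. ] dist 2
```

Request:
send_rows:
  plan:
    - {"linear": [0, 0, 0], "delta_rot": [0, 0, 0], "fingers": 0.02}
    - {"linear": [0, 0, 0], "delta_rot": [0, 0, 0], "fingers": 0.035}
    - {"linear": [0, 0, 0], "delta_rot": [0, 0, 0], "fingers": 0.05}
    - {"linear": [0, 0, 0], "delta_rot": [0, 0, 0], "fingers": 0.05}
    - {"linear": [0, 0, -0.02], "delta_rot": [0, 0, 0], "fingers": 0.05}
    - {"linear": [0, 0, -0.03], "delta_rot": [0, 0, 0], "fingers": 0.05}
    - {"linear": [0, 0, -0.04], "delta_rot": [0, 0, 0], "fingers": 0.05}
    - {"linear": [0.03, 0, -0.02], "delta_rot": [0, 0, 0], "fingers": 0.05}
    - {"linear": [0.04, 0, 0], "delta_rot": [0, 0, 0], "fingers": 0.05}
    - {"linear": [0.04, 0, 0], "delta_rot": [0, 0, 0], "fingers": 0.05}

```text
clock: 8.07
position: [0.4639, -0.0667, 0.2463]
ee_rot: [0.013, 0.693, 0.721, 0.003]
contact_force: [0.4, 0.6, 0.8]
width: 0.0498
```

```bash
python3 - <<'E'
from pl import *
from h import *
im=manip.get_image("top");sd=manip.get_image("side")
p=fit("pot",.075,[.5686,-.165,-.06])
r=Ro.from_euler("z",-.0633).as_matrix()[:2,:2]@(p[:2]-[.5686,-.1653]); print("in pan",r)
psi=-.1299; h=np.array([np.cos(psi),np.sin(psi)]); tR=down(90+np.degrees(psi),15)
g=np.r_[np.array([.624,.4112])-.060*h,.004+.085]
tz=tR.as_matrix()[:,2]; tcp=g-.006*tz; print("grip",g,"tcp",tcp,"tz",tz,"pre",tcp-.12*tz)
show(tcp-.12*tz,tR)
cv2.imwrite("pics/c.png",np.hstack([cv2.resize(sd[170:330,280:480,::-1],(400,320)),cv2.resize(im[140:260,340:490,::-1],(400,320))]))
E
```

```text
pot top 0.96 [373. 174. 433. 217.] 1596
pot side 0.86 [326. 208. 392. 257.] 2296
pot [ 0.5729 -0.1771 -0.0384] [0.972 0.077]
in pan [ 0.00355288 -0.01202549]
grip [0.56450551 0.4189721  0.089     ] tcp [0.56296568 0.41917326 0.09479555] tz [ 0.25663846 -0.03352612 -0.96592583] pre [0.53216906 0.42319639 0.21070665]
clock 8.27 pos [ 0.4628 -0.066   0.2447] F [-0.9 -0.  -0.3] w 0.05 q [-0.29  0.11  1.75 -0.01  1.26 -1.9 ]
rot(tool,deg) [-13.78  -0.65  10.1 ] | lin in present tool mm [485.9  91.2  29.2] | lin in target tool mm [494.1  -3.6  34.3] dist 495
```

View pics/c.png

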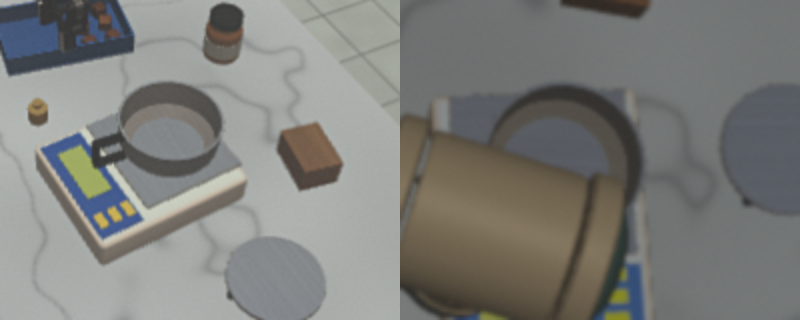

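The pot stands upright on the pan. Now to the scoop.

Request:
send_rows:
  force: 120
  plan:
    - {"linear": [0.02, 0, 0], "delta_rot": [-4.6, -0.2, 3.4], "fingers": 0.05}
    - {"linear": [0.03, 0, 0], "delta_rot": [-4.6, -0.2, 3.4], "fingers": 0.05}
    - {"linear": [0.035, 0, 0], "delta_rot": [-4.6, -0.2, 3.4], "fingers": 0.05}
    - {"linear": [0.04, 0, 0.002], "delta_rot": [0, 0, 0], "fingers": 0.05}
    - {"linear": [0.04, 0, 0.002], "delta_rot": [0, 0, 0], "fingers": 0.05}
    - {"linear": [0.04, 0, 0.002], "delta_rot": [0, 0, 0], "fingers": 0.05}
    - {"linear": [0.04, 0, 0.002], "delta_rot": [0, 0, 0], "fingers": 0.05}
    - {"linear": [0.04, 0, 0.002], "delta_rot": [0, 0, 0], "fingers": 0.05}
    - {"linear": [0.04, 0, 0.002], "delta_rot": [0, 0, 0], "fingers": 0.05}
    - {"linear": [0.04, 0, 0.002], "delta_rot": [0, 0, 0], "fingers": 0.05}
    - {"linear": [0.03, 0, 0], "delta_rot": [0, 0, 0], "fingers": 0.05}
    - {"linear": [0, 0, 0], "delta_rot": [0, 0, 0], "fingers": 0.05}

```text
clock: 9.27
position: [0.5297, 0.3244, 0.2268]
ee_rot: [0.109, 0.756, 0.64, 0.09]
contact_force: [0.6, -0.1, 0.7]
width: 0.0498
```

```bash
cat >> pl.py <<'E'
def scoop_tcp(x,y,z,psi,pitch=0):
    """TCP pose for scoop origin xyz, heading psi (rad), nose-down pitch (deg)"""
    S=Ro.from_euler("z",psi)*Ro.from_euler("y",pitch,degrees=True)
    tl=down(90,15); g=S.apply([-.060,0,.085]); R=S*tl
    return np.array([x,y,z])+g-.006*R.as_matrix()[:,2],R
E
python3 - <<'E'
from pl import *
t,R=scoop_tcp(.624,.4112,.004,-.1299); print(t)
show(t-.12*R.as_matrix()[:,2],R)
E
```

```text
[0.56296568 0.41917326 0.09479555]
clock 9.27 pos [0.5297 0.3244 0.2268] F [ 0.6 -0.1  0.7] w 0.0498 q [ 0.54  0.27  1.62 -0.21  1.04 -0.78]
rot(tool,deg) [ 1.24  0.74 -1.96] | lin in present tool mm [ 97.9 -17.8  11.2] | lin in target tool mm [ 98.3 -14.2  12.8] dist 100
```

Request:
send_rows:
  plan:
    - {"linear": [0.035, -0.005, 0.003], "delta_rot": [0.4, 0.2, -0.7], "fingers": 0.05}
    - {"linear": [0.035, -0.005, 0.003], "delta_rot": [0.4, 0.2, -0.7], "fingers": 0.05}
    - {"linear": [0.02, -0.003, 0.003], "delta_rot": [0.3, 0.2, -0.5], "fingers": 0.05}
    - {"linear": [0.006, 0, 0], "delta_rot": [0, 0, 0], "fingers": 0.05}
    - {"linear": [0, 0, 0], "delta_rot": [0, 0, 0], "fingers": 0.05}

```text
clock: 9.68
position: [0.541, 0.4186, 0.2099]
ee_rot: [0.102, 0.747, 0.652, 0.083]
contact_force: [-0.5, -0.6, -0.3]
width: 0.05
```

```bash
python3 - <<'E'
from pl import *
t,R=scoop_tcp(.624,.4112,.004,-.1299)
show(t,R)
from h import *
im=manip.get_image("top");sd=manip.get_image("side")
p=fit("pot",.075,[.5686,-.165,-.06])
r=Ro.from_euler("z",-.0633).as_matrix()[:2,:2]@(p[:2]-[.5686,-.1653]); print("in pan",r)
cv2.imwrite("pics/d.png",np.hstack([cv2.resize(sd[90:190,230:355,::-1],(400,320)),cv2.resize(im[110:230,90:240,::-1],(400,320))]))
E
```

```text
clock 9.68 pos [0.541  0.4186 0.2099] F [-0.5 -0.6 -0.3] w 0.05 q [ 0.65  0.39  1.48 -0.22  1.1  -0.7 ]
rot(tool,deg) [ 0.05  0.61 -0.23] | lin in present tool mm [  4.6  -9.  116.7] | lin in target tool mm [  3.4  -8.8 116.8] dist 117
pot top 0.87 [368. 171. 433. 253.] 3135
pot side 0.86 [328. 209. 392. 257.] 2251
pot [ 0.571  -0.1755 -0.0442] [0.039 0.085]
in pan [ 0.00176601 -0.01037329]
```

View pics/d.png

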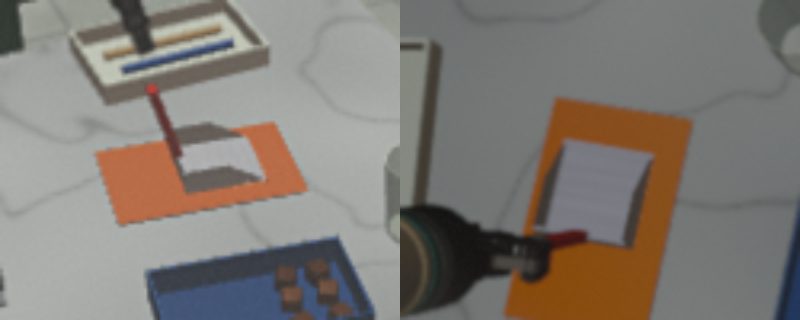

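The gripper is above the red handle, and the pot is 2 and 10 mm off the pan's centre. Descending along the bar.

Request:
send_rows:
  force: 120
  plan:
    - {"linear": [0.003, -0.008, 0.005], "delta_rot": [0, 0.6, 0], "fingers": 0.05}
    - {"linear": [0, -0.001, 0.025], "delta_rot": [0, 0, 0], "fingers": 0.05}
    - {"linear": [0, 0, 0.03], "delta_rot": [0, 0, 0], "fingers": 0.05}
    - {"linear": [0, 0, 0.03], "delta_rot": [0, 0, 0], "fingers": 0.05}
    - {"linear": [0, 0, 0.02], "delta_rot": [0, 0, 0], "fingers": 0.05}
    - {"linear": [0, 0, 0.004], "delta_rot": [0, 0, 0], "fingers": 0.05}
    - {"linear": [0, 0, 0], "delta_rot": [0, 0, 0], "fingers": 0.05}

```text
clock: 10.47
position: [0.5609, 0.4111, 0.1001]
ee_rot: [0.098, 0.749, 0.649, 0.091]
contact_force: [-0.1, 0.3, -0.4]
width: 0.0499
```

```bash
python3 - <<'E'
from pl import *
t,R=scoop_tcp(.624,.4112,.004,-.1299)
show(t,R)
E
```

```text
clock 10.47 pos [0.5609 0.4111 0.1001] F [-0.1  0.3 -0.4] w 0.0499 q [ 0.62  0.49  1.61 -0.24  0.85 -0.67]
rot(tool,deg) [ 0.36 -0.3  -0.79] | lin in present tool mm [ 8.2 -0.5  5.5] | lin in target tool mm [ 8.2 -0.4  5.4] dist 10
```

Request:
send_rows:
  plan:
    - {"linear": [0.007, 0, 0.005], "delta_rot": [0.3, -0.3, -0.7], "fingers": 0.05}
    - {"linear": [0.001, 0, 0], "delta_rot": [0, 0, 0], "fingers": 0.035}
    - {"linear": [0, 0, 0], "delta_rot": [0, 0, 0], "fingers": 0.01}
    - {"linear": [0, 0, 0], "delta_rot": [0, 0, 0], "fingers": 0}
    - {"linear": [0, 0, 0], "delta_rot": [0, 0, 0], "fingers": 0}
    - {"linear": [0, 0, 0], "delta_rot": [0, 0, 0], "fingers": 0}
    - {"linear": [0, 0, 0], "delta_rot": [0, 0, 0], "fingers": 0}

```text
clock: 11.05
position: [0.5636, 0.421, 0.1012]
ee_rot: [0.098, 0.745, 0.653, 0.09]
contact_force: [-0.3, 0.1, -1.2]
width: 0.0165
```

```bash
python3 - <<'E'
from pl import *
t,R=scoop_tcp(.624,.4112,.004,-.1299)
show(t,R)
E
```

```text
clock 11.05 pos [0.5636 0.421  0.1012] F [-0.3  0.1 -1.2] w 0.0165 q [ 0.63  0.5   1.59 -0.24  0.87 -0.67]
rot(tool,deg) [ 0.31 -0.29 -0.1 ] | lin in present tool mm [-1.9 -2.   6. ] | lin in target tool mm [-1.8 -2.   6.1] dist 7
```

Request:
send_rows:
  plan:
    - {"linear": [0, 0.002, -0.008], "delta_rot": [0, 0, 0], "fingers": 0}
    - {"linear": [0, 0.004, -0.015], "delta_rot": [0, 0, 0], "fingers": 0}
    - {"linear": [0, 0.006, -0.022], "delta_rot": [0, 0, 0], "fingers": 0}
    - {"linear": [0, 0.006, -0.022], "delta_rot": [0, 0, 0], "fingers": 0}
    - {"linear": [0, 0.006, -0.022], "delta_rot": [0, 0, 0], "fingers": 0}
    - {"linear": [0, 0, 0], "delta_rot": [0, 0, 0], "fingers": 0}

```text
clock: 11.55
position: [0.5614, 0.4196, 0.1969]
ee_rot: [0.098, 0.745, 0.654, 0.087]
contact_force: [1.2, 0.3, 0.3]
width: 0.0163
```

```bash
cat >> pl.py <<'E'
# measured grasp: tool in scoop frame
_q=np.array([.098,.745,.653,.090]); _RT=Ro.from_quat([_q[1],_q[2],_q[3],_q[0]]); _S=Ro.from_euler("z",-.1299)
GR=_S.inv()*_RT; GP=_S.inv().apply(np.array([.5636,.421,.1005])-[.624,.4112,.004])
def tool_for(x,y,z,psi,pitch=0):
    S=Ro.from_euler("z",psi)*Ro.from_euler("y",pitch,degrees=True)
    return np.array([x,y,z])+S.apply(GP),S*GR
def scoop_now():
    p,R,s=cur(); S=R*GR.inv(); o=p-S.apply(GP); ax=S.as_matrix()
    return o,S
def intray(o,t=(.5646,.1583,-.1773)):
    return Ro.from_euler("z",-t[2]).apply(np.asarray(o)-[t[0],t[1],0])
def rep():
    o,S=scoop_now(); e=S.as_euler("ZYX",degrees=True)
    print("scoop",o.round(4),"in tray",intray(o).round(4),"lip z",round((o+S.apply([.05,0,0]))[2],4),"yaw,pitch,roll",e.round(2),"yaw rel tray",round(e[0]+10.16,2))
def tray_pt(x,y,z,t=(.5646,.1583,-.1773)):
    return Ro.from_euler("z",t[2]).apply([x,y,z])+[t[0],t[1],0]
E
python3 - <<'E'
from pl import *
from h import *
rep()
t,R=tool_for(*tray_pt(-.050,-.003,.06),-.1773,2)
show(t,R)
im=manip.get_image("top");sd=manip.get_image("side")
o,S=scoop_now()
ov=[]
for n,i in(("top",im),("side",sd)):
    a=cv2.resize(i[:,:,::-1],None,fx=3,fy=3,interpolation=cv2.INTER_CUBIC)
    for Q in M["scoop"]:
        q=(proj(S.apply(Q)+o,n)+.5)*3; cv2.polylines(a,[cv2.convexHull(q.astype(np.int32))],True,(0,255,0),1)
    u,v=(proj([o],n)[0]*3).astype(int); ov.append(a[max(v-170,0):max(v-170,0)+330,max(u-200,0):max(u-200,0)+400])
cv2.imwrite("pics/e.png",np.hstack(ov))
E
```

```text
scoop [0.6213 0.4094 0.1001] in tray [0.0115 0.2572 0.1001] lip z 0.0999 yaw,pitch,roll [-7.41  0.25 -0.27] yaw rel tray 2.75
clock 11.55 pos [0.5614 0.4196 0.1969] F [1.2 0.3 0.3] w 0.0163 q [ 0.63  0.42  1.47 -0.2   1.07 -0.73]
rot(tool,deg) [ 1.74 -0.42  2.75] | lin in present tool mm [-254.7  -78.    18.3] | lin in target tool mm [-258.   -65.1   22.3] dist 267
```

View pics/e.png

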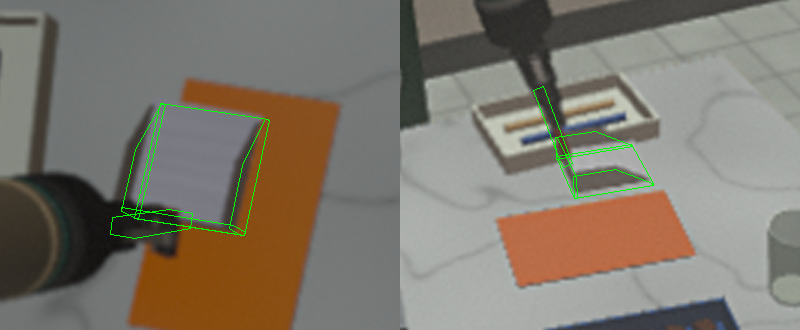

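```bash
python3 - <<'E'
from pl import *
from h import *
o,S=scoop_now()
for z in (.095,.1,.105):
    M["scoop"]=[m for m in M["scoop"][:4]]
    fit("scoop",z,[*o[:2],-.13])
E
```

```text
scoop top 0.69 [123. 154. 170. 199.] 1513
scoop side 0.64 [283. 107. 310. 132.] 519
scoop [ 0.6228  0.4161 -0.1773] [0.097 0.057]
scoop top 0.69 [123. 154. 170. 199.] 1513
scoop side 0.64 [283. 107. 310. 132.] 519
scoop [ 0.6219  0.4129 -0.1564] [0.098 0.058]
scoop top 0.69 [123. 154. 170. 199.] 1513
scoop side 0.64 [283. 107. 310. 132.] 519
scoop [ 0.6199  0.4101 -0.1752] [0.112 0.116]
```

```bash
sed -i 's/^def tool_for/GP=GP+np.array([-.001,-.003,0])\ndef tool_for/' pl.py; python3 - <<'E'
from pl import *
rep()
t,R=tool_for(*tray_pt(-.050,-.003,.08),-.1773,2)
show(t,R)
E
```

```text
scoop [0.6184 0.4093 0.0912] in tray [0.0086 0.2566 0.0912] lip z 0.0905 yaw,pitch,roll [-7.44  0.85 -0.79] yaw rel tray 2.72
clock 11.95 pos [0.5582 0.4174 0.1886] F [ 0.  -0.1 -2.5] w 0.0166 q [ 0.63  0.42  1.48 -0.2   1.07 -0.73]
rot(tool,deg) [1.15 0.11 2.84] | lin in present tool mm [-255.   -69.6   -5.5] | lin in target tool mm [-258.1  -56.9   -4.8] dist 264
```

Request:
send_rows:
  plan:
    - {"linear": [-0.025, -0.006, -0.003], "delta_rot": [0.4, 0, 1], "fingers": 0}
    - {"linear": [-0.035, -0.008, -0.001], "delta_rot": [0.4, 0, 1], "fingers": 0}
    - {"linear": [-0.035, -0.008, -0.001], "delta_rot": [0.4, 0, 0.8], "fingers": 0}
    - {"linear": [-0.035, -0.008, -0.001], "delta_rot": [0, 0, 0], "fingers": 0}
    - {"linear": [-0.035, -0.008, -0.001], "delta_rot": [0, 0, 0], "fingers": 0}
    - {"linear": [-0.035, -0.008, -0.001], "delta_rot": [0, 0, 0], "fingers": 0}
    - {"linear": [-0.03, -0.006, -0.001], "delta_rot": [0, 0, 0], "fingers": 0}
    - {"linear": [-0.02, -0.004, -0.001], "delta_rot": [0, 0, 0], "fingers": 0}
    - {"linear": [0, 0, 0], "delta_rot": [0, 0, 0], "fingers": 0}

```text
clock: 12.7
position: [0.4532, 0.1726, 0.1748]
ee_rot: [0.085, 0.761, 0.639, 0.07]
contact_force: [-0.1, -0.5, -1.1]
width: 0.0164
```

```bash
python3 - <<'E'
from pl import *
from h import *
im=manip.get_image("top");sd=manip.get_image("side")
rep()
o,S=scoop_now()
M["scoop"]=M["scoop"][:4]
fit("scoop",o[2],[*o[:2],-.17])
t,R=tool_for(*tray_pt(-.050,-.003,.04),-.1773,2)
show(t,R)
E
```

```text
scoop [0.5132 0.1661 0.0766] in tray [-0.052  -0.0013  0.0766] lip z 0.0744 yaw,pitch,roll [-9.88  2.46 -0.25] yaw rel tray 0.28
scoop top 0.73 [228. 205. 278. 250.] 1448
scoop side 0.79 [278. 156. 313. 186.] 713
scoop [ 0.5105  0.1637 -0.2054] [0.126 0.067]
clock 12.9 pos [0.4575 0.1769 0.1762] F [ 0.2 -0.2 -1.1] w 0.0166 q [ 0.3   0.13  1.94 -0.13  0.87 -1.03]
rot(tool,deg) [-0.36  0.09  0.43] | lin in present tool mm [-3.7 -8.5 36.6] | lin in target tool mm [-3.8 -8.7 36.5] dist 38
```

```bash
python3 - <<'E'
from pl import *
t,R=tool_for(*tray_pt(-.050,-.002,.014),-.1773+.018,2)
show(t,R)
E
```

```text
clock 12.9 pos [0.4575 0.1769 0.1762] F [ 0.2 -0.2 -1.1] w 0.0166 q [ 0.3   0.13  1.94 -0.13  0.87 -1.03]
rot(tool,deg) [-0.35  0.32 -0.58] | lin in present tool mm [ -3.8 -14.3  61.9] | lin in target tool mm [ -4.  -14.7  61.8] dist 64
```

Request:
send_rows:
  plan:
    - {"linear": [-0.003, -0.004, 0.014], "delta_rot": [-0.3, 0.3, -0.5], "fingers": 0}
    - {"linear": [-0.001, -0.004, 0.016], "delta_rot": [0, 0, 0], "fingers": 0}
    - {"linear": [0, -0.004, 0.014], "delta_rot": [0, 0, 0], "fingers": 0}
    - {"linear": [0, -0.002, 0.008], "delta_rot": [0, 0, 0], "fingers": 0}
    - {"linear": [0, 0, 0], "delta_rot": [0, 0, 0], "fingers": 0}

```text
clock: 13.32
position: [0.4624, 0.1807, 0.1223]
ee_rot: [0.087, 0.754, 0.645, 0.082]
contact_force: [-1.0, -0.2, -2.4]
width: 0.0166
```

```bash
python3 - <<'E'
from pl import *
from h import *
im=manip.get_image("top");sd=manip.get_image("side")
rep()
t,R=tool_for(*tray_pt(-.050,-.002,.010),-.1773+.018,3)
show(t,R)
o,S=scoop_now()
ov=[]
for n,i in(("top",im),("side",sd)):
    a=cv2.resize(i[:,:,::-1],None,fx=4,fy=4,interpolation=cv2.INTER_CUBIC)
    for Q in M["scoop"][:1]:
        q=(proj(S.apply(Q)+o,n)+.5)*4; cv2.polylines(a,[cv2.convexHull(q.astype(np.int32))],True,(0,255,0),1)
    u,v=(proj([tray_pt(0,0,0)],n)[0]*4).astype(int); ov.append(a[v-220:v+220,u-200:u+200])
cv2.imwrite("pics/f.png",np.hstack(ov))
E
```

```text
scoop [0.5226 0.1735 0.0258] in tray [-0.044   0.0075  0.0258] lip z 0.0246 yaw,pitch,roll [-8.77  1.41  0.39] yaw rel tray 1.39
clock 13.42 pos [0.4633 0.1808 0.1238] F [-0.3  0.9 -2. ] w 0.0165 q [ 0.3   0.19  2.02 -0.14  0.71 -1.02]
rot(tool,deg) [ 1.59 -0.46  0.26] | lin in present tool mm [-8.5 -6.8 12.8] | lin in target tool mm [-8.5 -6.4 13.1] dist 17
```

View pics/f.png

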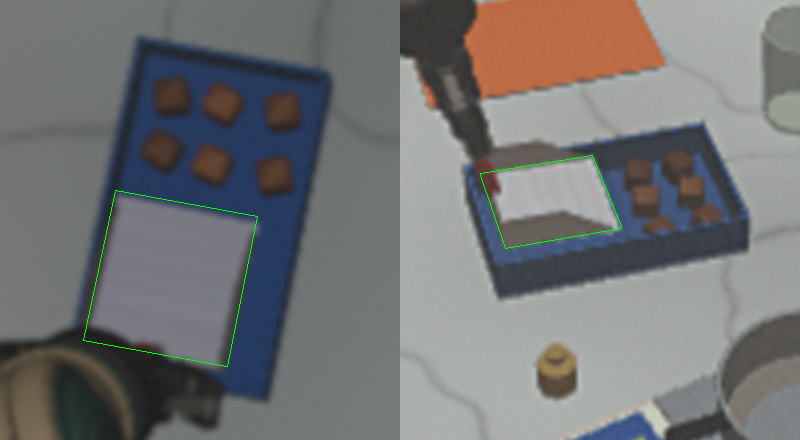

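The model overlays the scoop well. It is parallel to the tray but too close to the left wall, so I shift it about 9 mm right and then lower it.

Request:
send_rows:
  plan:
    - {"linear": [-0.005, -0.003, 0.003], "delta_rot": [0.7, -0.2, 0], "fingers": 0}
    - {"linear": [-0.004, -0.003, 0.004], "delta_rot": [0.7, -0.2, 0], "fingers": 0}
    - {"linear": [0, 0, 0.003], "delta_rot": [0, 0, 0], "fingers": 0}
    - {"linear": [0, 0, 0], "delta_rot": [0, 0, 0], "fingers": 0}

```text
clock: 13.75
position: [0.4607, 0.1738, 0.1139]
ee_rot: [0.081, 0.755, 0.647, 0.074]
contact_force: [0.6, -0.2, -1.0]
width: 0.0164
```

```bash
python3 - <<'E'
from pl import *
rep()
t,R=tool_for(*tray_pt(-.045,-.003,.0075),-.1773+.009,3)
show(t,R)
E
```

```text
scoop [0.5178 0.1663 0.0146] in tray [-0.0475 -0.0004  0.0146] lip z 0.0123 yaw,pitch,roll [-8.72  2.67  0.09] yaw rel tray 1.44
clock 13.75 pos [0.4607 0.1738 0.1139] F [ 0.6 -0.2 -1. ] w 0.0164 q [ 0.28  0.21  2.03 -0.13  0.7  -1.05]
rot(tool,deg) [ 0.32 -0.29  0.87] | lin in present tool mm [-1.7  1.4  7.3] | lin in target tool mm [-1.6  1.5  7.3] dist 8
```

Request:
send_rows:
  plan:
    - {"linear": [-0.002, 0, 0.004], "delta_rot": [0.3, -0.2, 0.8], "fingers": 0}
    - {"linear": [0, 0, 0.003], "delta_rot": [0, 0, 0], "fingers": 0}
    - {"linear": [0, 0, 0], "delta_rot": [0, 0, 0], "fingers": 0}

```text
clock: 14.0
position: [0.4627, 0.1712, 0.1072]
ee_rot: [0.08, 0.76, 0.64, 0.073]
contact_force: [0.0, 0.2, -2.2]
width: 0.0168
```

```bash
python3 - <<'E'
from pl import *
rep()
t,R=tool_for(*tray_pt(.046,-.003,.0065),-.1773+.009,2.5)
show(t,R)
E
```

```text
scoop [0.5193 0.1629 0.0077] in tray [-0.0454 -0.0035  0.0077] lip z 0.0051 yaw,pitch,roll [-9.68  2.91  0.12] yaw rel tray 0.48
clock 14.0 pos [0.4627 0.1712 0.1072] F [ 0.   0.2 -2.2] w 0.0168 q [ 0.27  0.22  2.04 -0.13  0.69 -1.03]
rot(tool,deg) [-0.41 -0.1  -0.07] | lin in present tool mm [-0.  88.3 21. ] | lin in target tool mm [-0.1 88.1 21.6] dist 91
```

Request:
send_rows:
  plan:
    - {"linear": [0, 0.0115, 0.0035], "delta_rot": [0, 0, 0], "fingers": 0}
    - {"linear": [0, 0.0115, 0.003], "delta_rot": [0, 0, 0], "fingers": 0}
    - {"linear": [0, 0.0115, 0.003], "delta_rot": [0, 0, 0], "fingers": 0}
    - {"linear": [0, 0.0115, 0.003], "delta_rot": [0, 0, 0], "fingers": 0}

```text
clock: 14.33
position: [0.5116, 0.1626, 0.1045]
ee_rot: [0.08, 0.76, 0.641, 0.072]
contact_force: [-0.7, 0.3, -0.0]
width: 0.0162
```

```bash
python3 - <<'E'
from pl import *
rep()
t,R=tool_for(*tray_pt(.046,-.003,.0065),-.1773+.009,2.5)
show(t,R)
E
```

```text
scoop [0.5681 0.1543 0.0049] in tray [ 0.0041 -0.0033  0.0049] lip z 0.0023 yaw,pitch,roll [-9.59  2.97  0.08] yaw rel tray 0.57
clock 14.33 pos [0.5116 0.1626 0.1045] F [-0.7  0.3 -0. ] w 0.0162 q [ 0.23  0.28  1.96 -0.12  0.71 -1.1 ]
rot(tool,deg) [-0.47 -0.09  0.03] | lin in present tool mm [ 0.2 40.3  7.6] | lin in target tool mm [ 0.2 40.3  8. ] dist 41
```

Request:
send_rows:
  plan:
    - {"linear": [0, 0.01, 0.002], "delta_rot": [0, 0, 0], "fingers": 0}
    - {"linear": [0, 0.01, 0.002], "delta_rot": [0, 0, 0], "fingers": 0}
    - {"linear": [0, 0.01, 0.002], "delta_rot": [0, 0, 0], "fingers": 0}
    - {"linear": [0, 0.008, 0.002], "delta_rot": [0, 0, 0], "fingers": 0}

```text
clock: 14.67
position: [0.5565, 0.1546, 0.1045]
ee_rot: [0.08, 0.76, 0.64, 0.072]
contact_force: [0.3, 1.4, 0.1]
width: 0.0163
```

```bash
python3 - <<'E'
from pl import *
from h import *
rep()
t,R=tool_for(*tray_pt(.046,-.003,.0065),-.1773+.009,2.5)
show(t,R)
im=manip.get_image("top");sd=manip.get_image("side")
ov=[]
for n,i in(("top",im),("side",sd)):
    a=cv2.resize(i[:,:,::-1],None,fx=4,fy=4,interpolation=cv2.INTER_CUBIC)
    u,v=(proj([tray_pt(0,0,0)],n)[0]*4).astype(int); ov.append(a[v-220:v+220,u-200:u+200])
cv2.imwrite("pics/g.png",np.hstack(ov))
E
```

```text
scoop [0.6131 0.1462 0.0049] in tray [ 0.0498 -0.0033  0.0049] lip z 0.0024 yaw,pitch,roll [-9.69  2.94  0.1 ] yaw rel tray 0.47
clock 14.67 pos [0.5565 0.1546 0.1045] F [0.3 1.4 0.1] w 0.0163 q [ 0.19  0.33  1.87 -0.1   0.74 -1.14]
rot(tool,deg) [-0.44 -0.08 -0.07] | lin in present tool mm [ 0.5 -4.2 -2.1] | lin in target tool mm [ 0.5 -4.2 -2.1] dist 5
```

View pics/g.png

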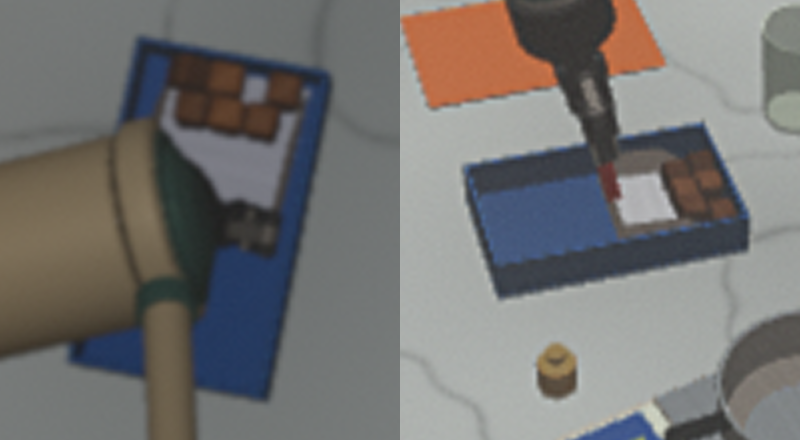

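All six cubes sit on the scoop floor, with the lip at the far wall (crop about (235,95)). Now tilt the nose up while backing off.

Request:
send_rows:
  plan:
    - {"linear": [0, -0.004, -0.002], "delta_rot": [-1.5, 0, 0], "fingers": 0}
    - {"linear": [0, -0.0055, -0.003], "delta_rot": [-3, 0, 0], "fingers": 0}
    - {"linear": [0, -0.0055, -0.003], "delta_rot": [-3, 0, 0], "fingers": 0}
    - {"linear": [0, -0.0055, -0.003], "delta_rot": [-3, 0, 0], "fingers": 0}
    - {"linear": [0, -0.005, -0.005], "delta_rot": [-3, 0, 0], "fingers": 0}
    - {"linear": [0, -0.004, -0.006], "delta_rot": [-3, 0, 0], "fingers": 0}
    - {"linear": [0, -0.004, -0.006], "delta_rot": [-3, 0, 0], "fingers": 0}
    - {"linear": [0, -0.003, -0.006], "delta_rot": [-2, 0, 0], "fingers": 0}
    - {"linear": [0, 0, 0], "delta_rot": [0, 0, 0], "fingers": 0}

```text
clock: 15.52
position: [0.5056, 0.1616, 0.1197]
ee_rot: [0.22, 0.733, 0.614, 0.191]
contact_force: [-1.1, -0.9, -2.1]
width: 0.0162
```

```bash
python3 - <<'E'
from pl import *
from h import *
rep()
t,R=tool_for(*tray_pt(.04,-.003,.16),-.1773,-20)
show(t,R)
E
```

```text
scoop [0.5941 0.1473 0.048 ] in tray [ 0.031  -0.0056  0.048 ] lip z 0.064 yaw,pitch,roll [-10.07 -18.6    0.18] yaw rel tray 0.09
clock 15.52 pos [0.5056 0.1616 0.1197] F [-1.1 -0.9 -2.1] w 0.0162 q [ 0.35  0.2   2.2  -0.94  0.35 -0.2 ]
rot(tool,deg) [-1.41 -0.22  0.02] | lin in present tool mm [  4.   67.2 -87. ] | lin in target tool mm [  3.7  69.3 -85.4] dist 110
```

Request:
send_rows:
  plan:
    - {"linear": [0, 0.005, -0.008], "delta_rot": [0, 0, 0], "fingers": 0}
    - {"linear": [0, 0.008, -0.013], "delta_rot": [0, 0, 0], "fingers": 0}
    - {"linear": [0, 0.01, -0.015], "delta_rot": [0, 0, 0], "fingers": 0}
    - {"linear": [0, 0.01, -0.015], "delta_rot": [0, 0, 0], "fingers": 0}
    - {"linear": [0, 0.01, -0.015], "delta_rot": [0, 0, 0], "fingers": 0}
    - {"linear": [0, 0.01, -0.015], "delta_rot": [0, 0, 0], "fingers": 0}
    - {"linear": [0, 0.005, -0.008], "delta_rot": [0, 0, 0], "fingers": 0}
    - {"linear": [0, 0, 0], "delta_rot": [0, 0, 0], "fingers": 0}

```text
clock: 16.18
position: [0.5004, 0.1632, 0.2271]
ee_rot: [0.212, 0.733, 0.619, 0.186]
contact_force: [0.6, -0.7, -1.7]
width: 0.0163
```

```bash
python3 - <<'E'
from pl import *
from h import *
rep()
im=manip.get_image("top");sd=manip.get_image("side")
# count brown cubes left in the tray, and those in scoop
o,S=scoop_now()
for n,i in(("top",im),("side",sd)):
    r=[(round(x["p"],2),np.round(x["extent"]).tolist()) for x in manip.find_in("cube0",n)]
    print(n,r,"scoop px",proj([o+S.apply([0,0,.01])],n).round())
psi=-.28
t,R=tool_for(.5,-.02,.2,psi,-15); show(t,R)
E
```

```text
scoop [0.5877 0.1499 0.1536] in tray [ 0.0242 -0.0042  0.1536] lip z 0.1686 yaw,pitch,roll [ -9.62 -17.44   0.22] yaw rel tray 0.54
top [(0.6, [248.0, 196.0, 261.0, 203.0]), (0.57, [268.0, 175.0, 277.0, 185.0]), (0.54, [308.0, 106.0, 334.0, 139.0]), (0.5, [239.0, 166.0, 250.0, 182.0]), (0.41, [251.0, 172.0, 262.0, 184.0]), (0.4, [237.0, 197.0, 249.0, 209.0])] scoop px [[257. 189.]]
side [(0.6, [303.0, 148.0, 312.0, 153.0]), (0.56, [323.0, 147.0, 331.0, 154.0]), (0.37, [321.0, 142.0, 326.0, 148.0])] scoop px [[316. 150.]]
clock 16.38 pos [0.4984 0.162  0.2231] F [-0.1  0.7 -2.6] w 0.0165 q [ 0.35  0.04  2.03 -0.47  0.61 -0.73]
rot(tool,deg) [ 2.09 -3.31  5.53] | lin in present tool mm [-170.4  -15.2  -74.7] | lin in target tool mm [-175.2   -1.   -64.4] dist 187
```

```bash
cat >> pl.py <<'E'
POT=np.array([.571,-.1755])
def lip_pose(back,zl,psi,pitch):
    h=np.array([np.cos(psi),np.sin(psi)]); S=Ro.from_euler("z",psi)*Ro.from_euler("y",pitch,degrees=True)
    lip=np.r_[POT-back*h,zl]; o=lip-S.apply([.05,0,0]); return o+S.apply(GP),S*GR
E
python3 - <<'E'
from pl import *
show(*lip_pose(.03,.215,-.168,-17))
prev=None
for pt,zl in((-17,.215),(-5,.2),(5,.18),(12,.165),(20,.155),(28,.152),(36,.152),(42,.152)):
    p,R=lip_pose(.03,zl,-.168,pt)
    if prev: print(pt,p.round(3),"d in prev tool mm",(prev[1].inv().apply(p-prev[0])*1e3).round(1),"rot",(prev[1].inv()*R).as_rotvec(degrees=True).round(1))
    prev=(p,R)
E
```

```text
clock 16.38 pos [0.4984 0.162  0.2231] F [-0.1  0.7 -2.6] w 0.0165 q [ 0.35  0.04  2.03 -0.47  0.61 -0.73]
rot(tool,deg) [0.13 0.03 0.04] | lin in present tool mm [-321.4   -3.6  -65.2] | lin in target tool mm [-321.4   -3.5  -65.3] dist 328
-5 [ 0.423 -0.151  0.286] d in prev tool mm [ 0.1 19.3 -1.8] rot [12.  -0.   0.1]
5 [ 0.439 -0.154  0.286] d in prev tool mm [ 0.  15.6  6.3] rot [10.  -0.   0.1]
12 [ 0.453 -0.157  0.283] d in prev tool mm [-0.  12.9  5.6] rot [ 7. -0.  0.]
20 [ 0.47  -0.159  0.284] d in prev tool mm [ 0.  17.3 -0.3] rot [ 8. -0.  0.]
28 [ 0.488 -0.163  0.29 ] d in prev tool mm [ 0.1 18.1 -7.3] rot [ 8. -0.  0.]
36 [ 0.508 -0.166  0.296] d in prev tool mm [  0.1  17.9 -10.3] rot [ 8. -0.  0.]
42 [ 0.523 -0.168  0.299] d in prev tool mm [ 0.1 13.3 -8. ] rot [ 6. -0.  0.]
```

Request:
send_rows:
  plan:
    - {"linear": [-0.012, 0, -0.006], "delta_rot": [0, 0, 0], "fingers": 0}
    - {"linear": [-0.022, 0, -0.008], "delta_rot": [0, 0, 0], "fingers": 0}
    - {"linear": [-0.03, 0, -0.009], "delta_rot": [0, 0, 0], "fingers": 0}
    - {"linear": [-0.035, 0, -0.009], "delta_rot": [0, 0, 0], "fingers": 0}
    - {"linear": [-0.035, 0, -0.009], "delta_rot": [0, 0, 0], "fingers": 0}
    - {"linear": [-0.035, 0, -0.009], "delta_rot": [0, 0, 0], "fingers": 0}
    - {"linear": [-0.035, 0, -0.009], "delta_rot": [0, 0, 0], "fingers": 0}
    - {"linear": [-0.035, 0, -0.007], "delta_rot": [0, 0, 0], "fingers": 0}
    - {"linear": [-0.03, 0, -0.004], "delta_rot": [0, 0, 0], "fingers": 0}
    - {"linear": [-0.025, 0, -0.002], "delta_rot": [0, 0, 0], "fingers": 0}
    - {"linear": [-0.015, 0, -0.001], "delta_rot": [0, 0, 0], "fingers": 0}
    - {"linear": [0, 0, 0], "delta_rot": [0, 0, 0], "fingers": 0}

```text
clock: 17.38
position: [0.4062, -0.1285, 0.2664]
ee_rot: [0.202, 0.731, 0.629, 0.17]
contact_force: [-0.5, -0.2, -1.8]
width: 0.0161
```

```bash
python3 - <<'E'
from pl import *
rep()
show(*lip_pose(.03,.2,-.168,-5))
show(*lip_pose(.03,.215,-.168,-17))
E
```

```text
scoop [ 0.4906 -0.1413  0.1897] in tray [-0.02   -0.3079  0.1897] lip z 0.2029 yaw,pitch,roll [ -8.59 -15.3   -0.68] yaw rel tray 1.57
clock 17.38 pos [ 0.4062 -0.1285  0.2664] F [-0.5 -0.2 -1.8] w 0.0161 q [-0.68 -0.21  2.11  0.36  0.8  -2.29]
rot(tool,deg) [10.3   0.2   1.11] | lin in present tool mm [-20.4  27.2  -6.9] | lin in target tool mm [-19.8  25.9 -11.8] dist 35
clock 17.38 pos [ 0.4062 -0.1285  0.2664] F [-0.5 -0.2 -1.8] w 0.0161 q [-0.68 -0.21  2.11  0.36  0.8  -2.29]
rot(tool,deg) [-1.7   0.12  1.06] | lin in present tool mm [-20.    8.   -4.5] | lin in target tool mm [-19.9   8.5  -4.3] dist 22
```

Request:
send_rows:
  plan:
    - {"linear": [-0.01, 0.009, -0.003], "delta_rot": [3.4, 0, 0.4], "fingers": 0}
    - {"linear": [-0.008, 0.009, -0.003], "delta_rot": [3.4, 0, 0.4], "fingers": 0}
    - {"linear": [-0.003, 0.009, -0.002], "delta_rot": [3.4, 0, 0.3], "fingers": 0}
    - {"linear": [0, 0, 0], "delta_rot": [0, 0, 0], "fingers": 0}

```text
clock: 17.72
position: [0.4173, -0.1516, 0.2782]
ee_rot: [0.124, 0.757, 0.633, 0.109]
contact_force: [2.1, -0.8, -1.3]
width: 0.0167
```

```bash
python3 - <<'E'
from pl import *
rep()
show(*lip_pose(.03,.165,-.168,10))
E
```

```text
scoop [ 0.4848 -0.1623  0.186 ] in tray [-0.022  -0.3296  0.186 ] lip z 0.1893 yaw,pitch,roll [-10.1   -3.76   0.11] yaw rel tray 0.06
clock 17.72 pos [ 0.4173 -0.1516  0.2782] F [ 2.1 -0.8 -1.3] w 0.0167 q [-0.62 -0.1   1.93  0.17  1.02 -2.08]
rot(tool,deg) [13.76 -0.04 -0.41] | lin in present tool mm [ 1.3 30.5  9.2] | lin in target tool mm [ 1.1 31.9  1.6] dist 32
```

Request:
send_rows:
  plan:
    - {"linear": [0, 0.01, 0.003], "delta_rot": [4.5, 0, -0.1], "fingers": 0}
    - {"linear": [0, 0.01, 0.002], "delta_rot": [4.5, 0, -0.1], "fingers": 0}
    - {"linear": [0, 0.01, 0.002], "delta_rot": [4.5, 0, -0.1], "fingers": 0}
    - {"linear": [0, 0, 0], "delta_rot": [0, 0, 0], "fingers": 0}

```text
clock: 18.05
position: [0.444, -0.1508, 0.2717]
ee_rot: [0.026, 0.762, 0.646, 0.029]
contact_force: [1.9, -0.7, -2.2]
width: 0.0163
```

```bash
python3 - <<'E'
from pl import *
rep()
show(*lip_pose(.03,.155,-.168,18))
E
```

```text
scoop [ 0.4866 -0.1561  0.1653] in tray [-0.0213 -0.3232  0.1653] lip z 0.1559 yaw,pitch,roll [-9.28 10.83  0.31] yaw rel tray 0.88
clock 18.05 pos [ 0.444  -0.1508  0.2717] F [ 1.9 -0.7 -2.2] w 0.0163 q [-0.5   0.07  1.73  0.04  1.27 -1.92]
rot(tool,deg) [ 7.17 -0.33  0.32] | lin in present tool mm [-4.2 23.2 -8. ] | lin in target tool mm [ -4.1  22.  -10.8] dist 25
```

Request:
send_rows:
  plan:
    - {"linear": [-0.003, 0.012, -0.004], "delta_rot": [5, 0, 0.2], "fingers": 0}
    - {"linear": [-0.001, 0.012, -0.005], "delta_rot": [5, 0, 0], "fingers": 0}
    - {"linear": [0, 0.012, -0.006], "delta_rot": [5, 0, 0], "fingers": 0}
    - {"linear": [0, 0.012, -0.007], "delta_rot": [5, 0, 0], "fingers": 0}

```text
clock: 18.38
position: [0.4812, -0.1541, 0.2853]
ee_rot: [-0.118, 0.752, 0.642, -0.088]
contact_force: [0.3, 0.1, -1.8]
width: 0.0163
```

```bash
python3 - <<'E'
from pl import *
rep()
show(*lip_pose(.03,.155,-.168,40))
E
```

```text
scoop [ 0.4828 -0.1516  0.1706] in tray [-0.0259 -0.3194  0.1706] lip z 0.1439 yaw,pitch,roll [-8.47 32.22  0.98] yaw rel tray 1.69
clock 18.38 pos [ 0.4812 -0.1541  0.2853] F [ 0.3  0.1 -1.8] w 0.0163 q [-0.41  0.31  1.42 -0.05  1.7  -1.82]
rot(tool,deg) [ 7.77 -0.57  0.93] | lin in present tool mm [ -7.1  31.9 -26.2] | lin in target tool mm [ -6.9  28.1 -30.2] dist 42
```

Request:
send_rows:
  plan:
    - {"linear": [-0.006, 0.018, -0.013], "delta_rot": [1, 0, 0.4], "fingers": 0}
    - {"linear": [-0.004, 0.012, -0.012], "delta_rot": [3, 0, 0.4], "fingers": 0}
    - {"linear": [0, 0.009, -0.007], "delta_rot": [4, 0, 0], "fingers": 0}
    - {"linear": [0, 0, -0.001], "delta_rot": [0, 0, 0], "fingers": 0}

```text
clock: 18.72
position: [0.5305, -0.1687, 0.298]
ee_rot: [-0.174, 0.742, 0.633, -0.133]
contact_force: [0.9, -0.6, -3.3]
width: 0.0165
```

```bash
python3 - <<'E'
from pl import *
from h import *
rep()
show(*lip_pose(.03,.155,-.168,46))
manip.get_image("top");manip.get_image("side")
for n in("top","side"):
    print(n,[(round(x["p"],2),np.round(x["extent"]).astype(int).tolist()) for x in manip.find_in("cube0",n)])
    print(" potpx",proj([[*POT,.08]],n).round(),[(round(x["p"],2),np.round(x["extent"]).astype(int).tolist()) for x in manip.find_in("scoop",n)[:1]])
E
```

```text
scoop [ 0.5156 -0.163   0.1843] in tray [ 0.0085 -0.3249  0.1843] lip z 0.1518 yaw,pitch,roll [-8.21 40.57  1.43] yaw rel tray 1.95
clock 18.72 pos [ 0.5305 -0.1687  0.298 ] F [ 0.9 -0.6 -3.3] w 0.0165 q [-0.39  0.47  1.19 -0.08  1.92 -1.81]
rot(tool,deg) [ 5.41 -0.74  0.97] | lin in present tool mm [-0.9  0.3 -5.4] | lin in target tool mm [-1.  -0.2 -5.4] dist 5
top [(0.74, [157, 290, 205, 319]), (0.34, [370, 178, 384, 217])]
 potpx [[397. 204.]] [(0.64, [350, 176, 383, 265])]
side [(0.57, [355, 235, 361, 239]), (0.49, [374, 240, 378, 244]), (0.46, [367, 234, 380, 244])]
 potpx [[363. 242.]] [(0.75, [330, 175, 364, 238])]
```

Request:
send_rows:
  plan:
    - {"linear": [0, 0.006, -0.006], "delta_rot": [5, 0, 0], "fingers": 0}
    - {"linear": [0, 0.002, -0.003], "delta_rot": [2, 0, 0], "fingers": 0}
    - {"linear": [0, 0, -0.001], "delta_rot": [0, 0, 0], "fingers": 0}
    - {"linear": [0, 0, -0.001], "delta_rot": [0, 0, 0], "fingers": 0}
    - {"linear": [0, -0.005, -0.01], "delta_rot": [0, 0, 0], "fingers": 0}
    - {"linear": [0, -0.01, -0.02], "delta_rot": [0, 0, 0], "fingers": 0}
    - {"linear": [0, -0.012, -0.024], "delta_rot": [0, 0, 0], "fingers": 0}
    - {"linear": [0.02, -0.008, -0.015], "delta_rot": [0, 0, 0], "fingers": 0}
    - {"linear": [0.03, -0.002, -0.003], "delta_rot": [0, 0, 0], "fingers": 0}
    - {"linear": [0.035, 0, 0], "delta_rot": [0, 0, 0], "fingers": 0}
    - {"linear": [0.035, 0, 0], "delta_rot": [0, 0, 0], "fingers": 0}
    - {"linear": [0.035, 0, 0], "delta_rot": [0, 0, 0], "fingers": 0}

```text
clock: 20.02
position: [0.5603, -0.0213, 0.4121]
ee_rot: [-0.209, 0.739, 0.619, -0.165]
contact_force: [-0.8, -0.1, -1.2]
width: 0.0167
```

```bash
python3 - <<'E'
from pl import *
from h import *
rep()
im=manip.get_image("top");sd=manip.get_image("side")
for n,i in(("top",im),("side",sd)):
    print(n,[(round(x["p"],2),np.round(x["extent"]).astype(int).tolist()) for x in manip.find_in("cube0",n)], "pot",proj([[*POT,.08]],n).round())
ov=[cv2.resize(i[v-60:v+60,u-70:u+70,::-1],(400,343),interpolation=cv2.INTER_CUBIC) for i,(u,v) in((im,(397,204)),(sd,(363,242)))]
ov2=[cv2.resize(i[v-50:v+50,u-100:u+100,::-1],(400,200),interpolation=cv2.INTER_CUBIC) for i,(u,v) in((im,(290,205)),(sd,(330,190)))]
cv2.imwrite("pics/i.png",np.vstack([np.hstack(ov),np.hstack(ov2)]))
E
```

```text
scoop [ 0.5345 -0.0142  0.3005] in tray [ 0.0008 -0.1751  0.3005] lip z 0.2644 yaw,pitch,roll [-9.42 46.16  0.99] yaw rel tray 0.74
top [(0.59, [398, 198, 409, 209]), (0.58, [127, 148, 203, 240]), (0.55, [410, 203, 419, 212]), (0.53, [385, 184, 396, 195]), (0.43, [385, 202, 393, 212]), (0.42, [397, 189, 406, 195])] pot [[397. 204.]]
side [(0.69, [264, 130, 318, 161]), (0.6, [372, 239, 381, 245]), (0.48, [365, 226, 375, 236]), (0.24, [277, 166, 344, 208])] pot [[363. 242.]]
```

View pics/i.png

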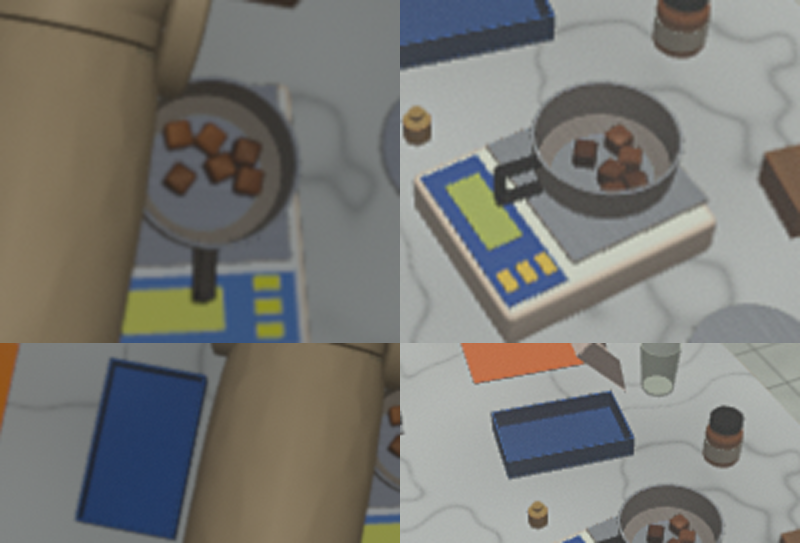

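All six cubes are in the upright pot (crop ~(215,155)) and the tray is empty. Now return the scoop.

Request:
send_rows:
  plan:
    - {"linear": [0.02, 0, 0], "delta_rot": [-6.6, 0, 0], "fingers": 0}
    - {"linear": [0.03, 0, 0], "delta_rot": [-6.6, 0, 0], "fingers": 0}
    - {"linear": [0.03, 0, 0], "delta_rot": [-6.6, 0, 0], "fingers": 0}
    - {"linear": [0.03, 0, 0], "delta_rot": [-6.6, 0, 0], "fingers": 0}
    - {"linear": [0.03, 0, 0], "delta_rot": [-6.6, 0, 0], "fingers": 0}
    - {"linear": [0.03, 0, 0], "delta_rot": [-6.6, 0, 0], "fingers": 0}
    - {"linear": [0.03, 0, 0], "delta_rot": [-5, 0, 0], "fingers": 0}
    - {"linear": [0.03, 0, 0], "delta_rot": [0, 0, 0], "fingers": 0}

```text
clock: 20.88
position: [0.6031, 0.1899, 0.4123]
ee_rot: [0.101, 0.77, 0.624, 0.086]
contact_force: [-0.5, -0.6, -2.2]
width: 0.016
```

```bash
python3 - <<'E'
from pl import *
rep()
show(*tool_for(.615,.4105,.1,-.15,0))
E
```

```text
scoop [0.6641 0.1784 0.3157] in tray [0.0944 0.0373 0.3157] lip z 0.3157 yaw,pitch,roll [-11.84   0.04   0.06] yaw rel tray -1.68
clock 20.88 pos [0.6031 0.1899 0.4123] F [-0.5 -0.6 -2.2] w 0.016 q [ 0.25  0.2   1.26 -0.11  1.44 -1.11]
rot(tool,deg) [-0.02  0.79 -3.14] | lin in present tool mm [ 212.1 -149.5  184.5] | lin in target tool mm [ 217.4 -137.8  187.4] dist 318
```

Request:
send_rows:
  plan:
    - {"linear": [0.024, -0.016, 0.02], "delta_rot": [0, 0.2, -1], "fingers": 0}
    - {"linear": [0.024, -0.016, 0.02], "delta_rot": [0, 0.2, -1], "fingers": 0}
    - {"linear": [0.024, -0.016, 0.02], "delta_rot": [0, 0.2, -1], "fingers": 0}
    - {"linear": [0.024, -0.016, 0.02], "delta_rot": [0, 0, 0], "fingers": 0}
    - {"linear": [0.024, -0.016, 0.02], "delta_rot": [0, 0, 0], "fingers": 0}
    - {"linear": [0.024, -0.016, 0.02], "delta_rot": [0, 0, 0], "fingers": 0}
    - {"linear": [0.024, -0.016, 0.02], "delta_rot": [0, 0, 0], "fingers": 0}
    - {"linear": [0.024, -0.016, 0.02], "delta_rot": [0, 0, 0], "fingers": 0}
    - {"linear": [0.016, -0.008, 0.015], "delta_rot": [0, 0, 0], "fingers": 0}
    - {"linear": [0, 0, 0], "delta_rot": [0, 0, 0], "fingers": 0}

```text
clock: 21.72
position: [0.5505, 0.4026, 0.206]
ee_rot: [0.106, 0.756, 0.64, 0.085]
contact_force: [-0.3, -0.2, -2.7]
width: 0.0164
```

```bash
python3 - <<'E'
from pl import *
rep()
show(*tool_for(.612,.4105,.02,-.15,0))
E
```

```text
scoop [0.6122 0.392  0.1097] in tray [0.0057 0.2385 0.1097] lip z 0.11 yaw,pitch,roll [-9.53 -0.25 -0.78] yaw rel tray 0.63
clock 21.72 pos [0.5505 0.4026 0.206 ] F [-0.3 -0.2 -2.7] w 0.0164 q [ 0.63  0.39  1.5  -0.22  1.08 -0.69]
rot(tool,deg) [ 0.25  1.   -0.7 ] | lin in present tool mm [ 16.5 -26.7  85.3] | lin in target tool mm [ 15.3 -26.1  85.7] dist 91
```

Request:
send_rows:
  plan:
    - {"linear": [0.006, -0.006, 0.018], "delta_rot": [0.2, 0.5, -0.3], "fingers": 0}
    - {"linear": [0.006, -0.006, 0.02], "delta_rot": [0, 0.4, -0.3], "fingers": 0}
    - {"linear": [0.004, -0.006, 0.02], "delta_rot": [0, 0, 0], "fingers": 0}
    - {"linear": [0, -0.005, 0.016], "delta_rot": [0, 0, 0], "fingers": 0}
    - {"linear": [0, -0.002, 0.006], "delta_rot": [0, 0, 0], "fingers": 0}
    - {"linear": [0, 0, 0], "delta_rot": [0, 0, 0], "fingers": 0}

```text
clock: 22.22
position: [0.5544, 0.4081, 0.1238]
ee_rot: [0.103, 0.755, 0.642, 0.086]
contact_force: [-0.1, -0.5, -1.1]
width: 0.0163
```

```bash
python3 - <<'E'
from pl import *
rep()
show(*tool_for(.612,.4105,.004,-.15,0))
E
```

```text
scoop [0.6162 0.3984 0.0275] in tray [0.0084 0.2454 0.0275] lip z 0.0277 yaw,pitch,roll [-9.16 -0.19 -0.49] yaw rel tray 1.0
clock 22.22 pos [0.5544 0.4081 0.1238] F [-0.1 -0.5 -1.1] w 0.0163 q [ 0.63  0.46  1.59 -0.24  0.91 -0.65]
rot(tool,deg) [ 0.19  0.62 -0.42] | lin in present tool mm [  9.9 -11.7  21. ] | lin in target tool mm [  9.8 -11.6  21.1] dist 26
```

Request:
send_rows:
  plan:
    - {"linear": [0.007, -0.004, 0.007], "delta_rot": [0.2, 0.6, -0.4], "fingers": 0}
    - {"linear": [0.003, -0.003, 0.006], "delta_rot": [0, 0, 0], "fingers": 0}
    - {"linear": [0, -0.001, 0.004], "delta_rot": [0, 0, 0], "fingers": 0}
    - {"linear": [0, -0.001, 0.003], "delta_rot": [0, 0, 0], "fingers": 0}

```text
clock: 22.55
position: [0.5564, 0.4176, 0.1063]
ee_rot: [0.1, 0.753, 0.644, 0.093]
contact_force: [0.1, -0.0, -1.1]
width: 0.0165
```

```bash
python3 - <<'E'
from pl import *
rep()
show(*tool_for(.612,.4105,.004,-.15,0))
E
```

```text
scoop [0.6186 0.4096 0.0102] in tray [0.0089 0.2569 0.0102] lip z 0.0104 yaw,pitch,roll [-8.77 -0.34  0.26] yaw rel tray 1.39
clock 22.55 pos [0.5564 0.4176 0.1063] F [ 0.1 -0.  -1.1] w 0.0165 q [ 0.63  0.48  1.61 -0.24  0.87 -0.64]
rot(tool,deg) [ 0.34 -0.21 -0.24] | lin in present tool mm [ 0.1 -7.5  3.9] | lin in target tool mm [ 0.1 -7.4  4. ] dist 8
```

Straight down 6 mm more (up in tool = (0, .26, -.97)), then check contact.

Request:
send_rows:
  plan:
    - {"linear": [0, -0.001, 0.003], "delta_rot": [0.3, 0, 0], "fingers": 0}
    - {"linear": [0, -0.001, 0.002], "delta_rot": [0, 0, 0], "fingers": 0}
    - {"linear": [0, 0, 0.001], "delta_rot": [0, 0, 0], "fingers": 0}

```text
clock: 22.8
position: [0.5563, 0.4182, 0.1001]
ee_rot: [0.098, 0.753, 0.645, 0.091]
contact_force: [0.2, -0.6, -1.4]
width: 0.0163
```

```bash
python3 - <<'E'
from pl import *
rep()
show(*tool_for(.612,.4105,.004,-.15,0))
E
```

```text
scoop [0.618  0.4103 0.0037] in tray [0.0082 0.2575 0.0037] lip z 0.0038 yaw,pitch,roll [-8.73 -0.06  0.3 ] yaw rel tray 1.43
clock 22.8 pos [0.5563 0.4182 0.1001] F [ 0.2 -0.6 -1.4] w 0.0163 q [ 0.63  0.49  1.61 -0.24  0.86 -0.64]
rot(tool,deg) [ 0.07 -0.26 -0.21] | lin in present tool mm [-0.4 -5.6 -1.9] | lin in target tool mm [-0.4 -5.6 -1.9] dist 6
```

Request:
send_rows:
  plan:
    - {"linear": [0, 0, 0.002], "delta_rot": [0, 0, 0], "fingers": 0}
    - {"linear": [0, 0, 0.001], "delta_rot": [0, 0, 0], "fingers": 0}
    - {"linear": [0, 0, 0], "delta_rot": [0, 0, 0], "fingers": 0}

```text
clock: 23.05
position: [0.5579, 0.4188, 0.0998]
ee_rot: [0.098, 0.752, 0.645, 0.093]
contact_force: [-0.5, 1.2, -0.7]
width: 0.0159
```

```bash
python3 - <<'E'
from pl import *
rep()
show(*tool_for(.612,.4105,.004,-.15,0))
E
```

```text
scoop [0.62   0.4111 0.0036] in tray [0.01   0.2586 0.0036] lip z 0.0038 yaw,pitch,roll [-8.68 -0.25  0.4 ] yaw rel tray 1.48
clock 23.05 pos [0.5579 0.4188 0.0998] F [-0.5  1.2 -0.7] w 0.0159 q [ 0.63  0.49  1.61 -0.24  0.85 -0.64]
rot(tool,deg) [ 0.25 -0.36 -0.19] | lin in present tool mm [-1.2 -7.  -2.7] | lin in target tool mm [-1.2 -7.  -2.7] dist 8
```

Height stopped changing, so the scoop is on the mat. Release slowly and retreat along the bar.

Request:
send_rows:
  force: 20
  plan:
    - {"linear": [0, 0, 0], "delta_rot": [0, 0, 0], "fingers": 0.022}
    - {"linear": [0, 0, 0], "delta_rot": [0, 0, 0], "fingers": 0.03}
    - {"linear": [0, 0, 0], "delta_rot": [0, 0, 0], "fingers": 0.045}
    - {"linear": [0, 0, 0], "delta_rot": [0, 0, 0], "fingers": 0.05}
    - {"linear": [0, 0, -0.015], "delta_rot": [0, 0, 0], "fingers": 0.05}
    - {"linear": [0, 0, -0.025], "delta_rot": [0, 0, 0], "fingers": 0.05}
    - {"linear": [0, 0, -0.035], "delta_rot": [0, 0, 0], "fingers": 0.05}
    - {"linear": [0, 0, -0.04], "delta_rot": [0, 0, 0], "fingers": 0.05}
    - {"linear": [0, -0.02, -0.03], "delta_rot": [0, 0, 0], "fingers": 0.05}
    - {"linear": [0, -0.03, -0.02], "delta_rot": [0, 0, 0], "fingers": 0.05}
    - {"linear": [0, 0, 0], "delta_rot": [0, 0, 0], "fingers": 0.05}

```text
clock: 23.97
position: [0.4657, 0.4311, 0.2499]
ee_rot: [0.098, 0.754, 0.643, 0.093]
contact_force: [0.6, -0.1, -0.8]
width: 0.0498
```

```bash
python3 - <<'E'
from pl import *
from h import *
p,R,s=cur(); print(p,s["contact_force"])
im=manip.get_image("top");sd=manip.get_image("side")
x=fit("scoop",.004,[.62,.411,-.15]); print("in mat",Ro.from_euler("z",.1556).apply([x[0]-.6034,x[1]-.4099,0]))
x=fit("pot",.075,[.571,-.1755,-.05]); print("in pan",Ro.from_euler("z",-.0633).apply([x[0]-.5686,x[1]+.1653,0]))
for n in("top","side"):
    print(n,[(round(a["p"],2),np.round(a["extent"]).astype(int).tolist()) for a in manip.find_in("cube0",n)])
for k,h in dict(beaker=.09,jar=.08,block=.045,weight=.03,dish=.01,caliper=.01).items():
    r=manip.find_in(k,"top")
    if r: e=r[0]["extent"]; print(k,round(r[0]["p"],2),back([[(e[0]+e[2])/2,(e[1]+e[3])/2]],h,"top")[0].round(3))
E
```

```text
[0.46572869 0.43113941 0.2499378 ] [ 0.57486307 -0.11472926 -0.76043172]
scoop top 0.97 [135. 165. 182. 208.] 1433
scoop side 0.93 [276. 117. 313. 152.] 585
scoop [ 0.6183  0.4107 -0.1722] [0.068 0.082]
in mat [0.01456145 0.00311507 0.        ]
pot top 0.68 [367. 172. 432. 252.] 2543
pot side 0.59 [328. 210. 393. 259.] 2054
pot [ 0.5709 -0.1752 -0.0421] [0.271 0.258]
in pan [ 0.0016255  -0.01001176  0.        ]
top [(0.67, [409, 192, 417, 204]), (0.62, [385, 185, 397, 195]), (0.61, [385, 198, 396, 211]), (0.58, [396, 187, 410, 196]), (0.55, [462, 171, 511, 222])]
side [(0.55, [358, 238, 372, 244]), (0.47, [355, 231, 362, 237]), (0.21, [307, 330, 328, 353])]
beaker 0.76 [0.765 0.212 0.09 ]
jar 0.83 [0.765 0.014 0.08 ]
dish 0.76 [ 0.346 -0.358  0.01 ]
caliper 0.93 [0.317 0.345 0.01 ]
```

```bash
python3 -c "
from rig import manip
print(manip.sign_off())"
```

```text
the job is handed in; nothing more can be done
None
```

The job is handed in after about 24 s of robot time; `sign_off` gives no verdict.

I moved the pot by its handle onto the balance pan, scooped all six cubes out of the tray in one pass and tipped them into the pot. The scoop is back flat on its mat and the fingers are clear of everything.

**Last checks:**
- **Pot:** it is about 2 mm and 10 mm off the pan's centre, within the 35 mm allowed. It stood upright in the last picture I viewed.
- **Scoop:** it is about 15 mm along and 3 mm across from the mat's middle. A flat-lying outline matched it in both cameras.
- **Cubes:** the picture taken after tipping shows all six in the pot and the tray empty. The final detector run found only four of the six in the pot (plus one false hit on the stand), and I had no views left to look again.
- **Bystanders:** the beaker, jar, dish and caliper are within about 5 mm of their starting readings. The block and the weight were not reported in the final check. My first reading for the weight was a misdetection on a cube. Both looked unmoved in the last pictures that showed them.

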